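# Load and clamp a row of sample jars on the transport shelf

## Robot

A 7-joint arm with a two-finger parallel gripper is mounted at the origin on the work surface. World frame = base frame: x ahead of the robot, y to its left, z up, the work surface at z = 0. Lengths are in m, angles in rad, forces in N, time in s.
With the tool pointing down it reaches from about 0.4 to 0.85 m from the base axis. Payload 10.4 kg.
Tool frame: the origin (TCP) lies midway between the tips of the shut fingers; the grasp point (between the pads) lies 19 mm behind it; z points along the fingers, y is the direction in which the jaws open and shut (so a half turn about z gives the same grasp; the last joint's range is limited). The gripper opens to 85 mm and grips with 20 to 120 N. Pads are 22 mm wide; open, the fingers measure 114 mm over their backs; the gripper's body (76 mm by 85 mm) begins 54 mm behind the grasp point. The pads swing forward as they close: fully open they stand 13 mm farther back than shut.
Start: joints at [-1.281, 0.332, -0.065, 1.46, 0.022, 1.35, -0.088], TCP at [0.192, 0.595, 0.231] pointing down, gripper open.
Joint ranges: [-2.6, 2.6], [-0.5, 2.12], [-1.47, 1.34], [0.16, 2.42], [-1.27, 4.41], [0.06, 2.06], [-2.6, 2.6]. Speed limits (rad/s): [2.22, 2.22, 2.79, 2.79, 3.14, 3.14, 3.14].

## Interface

Orientations are given as a unit quaternion [x, y, z, w].
In Python, from workcell import get_obs, camera, calibration, hand_in gives the robot as it stands.
- The arm moves only by the shell command python3 -m handwheel 'ROWS' [FORCE]. ROWS is JSON, a list of rows, each an object with "jaw": the finger opening in mm, from 0 to 85.4; "delta_pos": the shift along the tool's x, y, z scaled (see below), a list of three; "turn": the turn about the tool's z scaled (see below). In form: [{"jaw": jaw, "delta_pos": [tx, ty, tz], "turn": turn}, ...]. A call has 1 to 10 rows; each row is the pose to reach, as a shift and turn from the pose commanded when the call began, along the tool's axes at that moment, turning the shorter way round; what a row does not reach only later rows make up. The controller multiplies each number of a shift by 1 m and each number of a turn by pi rad. A row lasts 1/12 s, in which the tool goes at most 41.7 mm and 7.16 degrees, less where a joint would pass 70% of its speed; a pose out of reach is approached as far as the arm can. A call with a number of a shift or a turn outside -1 to 1 is refused whole. A call with a gripper value outside its range is refused whole. The fingers move at their own pace and stop on an object; FORCE is the grip in N (left out, the last holds). Time passes only in rows, so rows that repeat a pose let the fingers close. It gives the time, the measured TCP pose, the force and the opening at its end, in the units of the state.
- get_obs(): the state, without advancing time (a new reading comes with each control period).
- camera(name): name is "scene" or "top" or "wrist"; returns the picture (384x512x3 uint8, red, green, blue); there is no depth.
- calibration(name): a dict with "mtx" (3x3 intrinsics, pixels), "rvec" (rotation vector, rad) and "tvec" (3), from world to camera coordinates, as OpenCV has them. Camera axes: x right, y down, z forward; pixel columns grow to the right and rows downward; lengths in m; the calibration is good to about 2 mm. A picture is of the moment at which its call begins: read the wrist's pose just before it. calibration takes no time and is no camera call; for the wrist camera it gives the pose at the moment of the call.
- hand_in(): hands the job in, once; it reports no verdict.
The state is a dict: "clock": time; "joint_pos": joint angles; "joint_velocities": joint speeds; "tau": joint torques, N m; "position": TCP position; "ee_rot": TCP orientation; "ft_force": force on the tool from outside, world axes, zero at the start; "torque": the same for the moment, N m; "grip_width": opening from 0.0 (shut) to 1.0 (fully open).
Only numpy, scipy, OpenCV 4.12 (cv2) and the standard library are available. Lean on these libraries where they do the work, as an engineer would, in place of code of your own. Each camera call takes 0.05 s, during which the arm holds its last target.

## Task

Make a neat row of the three sample jars in the lane of the steel transport shelf, standing upright side by side and touching: blue lid against the blue end stop (it already stands in the lane but must be slid up to the stop to make room), green beside it, red nearest the clamp. Turn the clamp's red T-handle clockwise, regrasping as needed, until you feel the resistance rise and the row is held snugly, but do not force it, since the jars are glass. Leave the other things on the bench where they are.

Things in the scene. Friction and masses are not known exactly. Their poses are not given: they have to be found in the camera images.
- shelf: Low steel transport shelf fixed on the bench, 110 x 345 mm. Origin on the bench under the middle of the lane, z up, y along the lane towards the end stop (so the clamp is at -y), x across it. Deck top 25 mm above the bench. The lane, centred on x = 0, is 66 mm wide between two low lips (4 mm thick, tops 37 mm above the bench, from y = -95 to 110 mm). The blue clamp housing (80 x 70 mm, top 75 mm above the bench) is centred at y = -175 mm.
- stop_face (a point): Middle of the face of the blue end stop that the row bears on, 51 mm above the bench, axes as the shelf's; the stop is 60 mm wide, 12 mm thick, its top 76 mm above the bench. It was locked by the last user somewhere 90 to 100 mm from the lane's middle and does not move in use.
- jaw_face (a point): Middle of the face of the clamp's black rubber jaw (54 mm wide, 46 mm high up from the deck), 51 mm above the bench, axes as the shelf's; it moves along the lane (shelf y) towards the stop as the T-handle turns clockwise, 12 mm per radian. The jaw is sprung on its slide, 5 N per mm: once the row is tight it stops while the slide behind it goes on, at most 10 mm.
- tee_grip (a point): Centre of the red T-handle's cross bar, on its upright turning axis, 112 mm above the bench (bar 90 mm long, 14 mm wide, 22 mm high, on a 14 mm stem). Its own x runs along the bar, z up. In a pause between short turns its friction hides part of the torque: up to about 0.2 N m is felt while free, over 0.35 N m some 0.3 rad after the row is tight.
- tee (a joint): Turn of the T-handle in rad: 0 fully open (bar across the lane), growing clockwise seen from above to 3.6. It stays where left. Friction 0.4 N m; once the row is tight the torque rises 0.7 N m per further radian. Snug is 0.1 to 0.5 rad past that point (6 to 30 N on the jars); over 45 N may crack the glass.
- blue_jar_mid (a point): Centre of the blue-lidded sample jar, half-way up: 47 mm above its base and below its top. Square amber glass body 56 x 56 mm, 76 mm tall (corners rounded 4 mm), round blue lid 48 mm across and 18 mm tall on top; 94 mm in all, about 0.25 kg. z up, x and y square to the sides. At the start it stands in the lane, short of the stop.
- green_jar_mid (a point): Centre of the green-lidded sample jar, half-way up: 47 mm above its base and below its top. Square amber glass body 56 x 56 mm, 76 mm tall (corners rounded 4 mm), round green lid 48 mm across and 18 mm tall on top; 94 mm in all, about 0.25 kg. z up, x and y square to the sides. At the start on the bench between robot and shelf.
- red_jar_mid (a point): Centre of the red-lidded sample jar, half-way up: 47 mm above its base and below its top. Square amber glass body 56 x 56 mm, 76 mm tall (corners rounded 4 mm), round red lid 48 mm across and 18 mm tall on top; 94 mm in all, about 0.25 kg. z up, x and y square to the sides. At the start on the bench between robot and shelf.
- beaker: White plastic beaker, 76 mm across, 90 mm tall, origin under its centre. Leave alone.
- wash_bottle: White round bottle with red cap, 64 mm across, 150 mm tall, origin under its centre. Leave alone.
- dish: Clear covered culture dish, 92 mm across, 20 mm tall, origin under its centre. Leave alone.
Not all that is in view belongs to the job. Leave any turquoise look-alike of the part that bears blue_jar_mid alone.

How it is judged:
At the end, for the whole second after the job is handed in: Jars upright (0.08 rad) on the deck in the lane, square to it (0.1 rad), centred within 10 mm, at rest, in the order stop, blue, green, red, clamp; blue within 4 mm of the stop, neighbours' centres under 60 mm apart, and the jaw presses on the red jar with 6 to 40 N (x of blue_jar_mid in the frame of shelf between -0.01 and 0.01 m and z of blue_jar_mid in the frame of shelf between 0.067 and 0.077 m and angle between each of blue_jar_mid, green_jar_mid, red_jar_mid's own z axis and vertical below 0.08 rad and (angle between the x axis of blue_jar_mid and the x axis of shelf, either way round below 0.1 rad or angle between the x axis of blue_jar_mid and the y axis of shelf, either way round below 0.1 rad) and linear speed of each of blue_jar, green_jar, red_jar below 0.02 m/s and x of green_jar_mid in the frame of shelf between -0.01 and 0.01 m and z of green_jar_mid in the frame of shelf between 0.067 and 0.077 m and (angle between the x axis of green_jar_mid and the x axis of shelf, either way round below 0.1 rad or angle between the x axis of green_jar_mid and the y axis of shelf, either way round below 0.1 rad) and x of red_jar_mid in the frame of shelf between -0.01 and 0.01 m and z of red_jar_mid in the frame of shelf between 0.067 and 0.077 m and (angle between the x axis of red_jar_mid and the x axis of shelf, either way round below 0.1 rad or angle between the x axis of red_jar_mid and the y axis of shelf, either way round below 0.1 rad) and y of blue_jar_mid in the frame of stop_face between -0.032 and -0.024 m and distance between green_jar_mid and blue_jar_mid below 0.06 m and distance between red_jar_mid and green_jar_mid below 0.06 m and distance between red_jar_mid and blue_jar_mid above 0.1 m and contact force between jaw and red_jar between 6 and 40 N); the robot touches nothing.
It fails at once if the clamp is forced: more than 45 N between jaw and red jar (contact force between jaw and red_jar above 45 N).
It fails at once if the beaker is moved more than 30 mm (distance of beaker from where it was at the start of the episode above 0.03 m).
It fails at once if the wash bottle is moved more than 30 mm (distance of wash_bottle from where it was at the start of the episode above 0.03 m).
It fails at once if the dish is moved more than 30 mm (distance of dish from where it was at the start of the episode above 0.03 m).
It also fails if it takes over 72 s, if anything falls off the work surface, if the arm or the gripper's body presses on something with over 40 N, if the wrist force passes 120 N, or if a joint passes its speed limit or range.

## Working session

There is one attempt and no reset: what is moved stays moved. The work goes in short steps, Python scripts to look and compute and a shell command to move; the robot and the scene stay as the last step left them, time stands still between calls to the robot, and variables do not carry over. Pictures are saved under pics/ and viewed, and the job is handed in when it is done.

```bash
ls; mkdir -p pics
cat > h.py <<'E'
import numpy as np,cv2
from workcell import get_obs,camera,calibration
from scipy.spatial.transform import Rotation as R
def snap(name,fn):
    c=calibration(name);im=camera(name);cv2.imwrite('pics/'+fn,cv2.cvtColor(im,cv2.COLOR_RGB2BGR));np.savez('pics/'+fn[:-4]+'.npz',**{k:np.array(v) for k,v in c.items()});return im,c
def load(fn):
    d=np.load('pics/'+fn+'.npz');return {k:d[k] for k in d}
def pix2plane(c,uv,z):
    K=np.array(c['mtx']);Rm=cv2.Rodrigues(np.array(c['rvec'],float))[0];t=np.array(c['tvec'],float).ravel()
    uv=np.atleast_2d(np.array(uv,float));d=(np.linalg.inv(K)@np.c_[uv,np.ones(len(uv))].T).T@Rm
    o=-Rm.T@t;return o+d*((z-o[2])/d[:,2])[:,None]
def proj(c,P):
    return cv2.projectPoints(np.atleast_2d(np.array(P,float)),np.array(c['rvec'],float),np.array(c['tvec'],float),np.array(c['mtx'],float),None)[0].reshape(-1,2)
def crop(fn,out,x0,y0,x1,y1,s):
    im=cv2.imread('pics/'+fn)[y0:y1,x0:x1];cv2.imwrite('pics/'+out,cv2.resize(im,None,fx=s,fy=s,interpolation=cv2.INTER_CUBIC))
def state():
    o=get_obs();r=R.from_quat(o['ee_rot']).as_matrix()
    print('t',round(o['clock'],2),'p',np.round(o['position'],4),'x',np.round(r[:,0],3),'y',np.round(r[:,1],3),'z',np.round(r[:,2],3),'f',np.round(o['ft_force'],2),'m',np.round(o['torque'],3),'g',round(o['grip_width'],3));print('q',np.round(o['joint_pos'],3));return o
E
python3 - <<'E'
from h import *
state()
for n in ['top','scene','wrist']: snap(n,n+'0.png')
E
```

```text
pics
t 0.0 p [0.1922 0.5943 0.2305] x [-0.951  0.308 -0.   ] y [ 0.308  0.951 -0.001] z [-0.    -0.001 -1.   ] f [ 0.08 -0.52  0.06] m [0.005 0.073 0.035] g 1.001
q [-1.281  0.333 -0.065  1.461  0.022  1.35  -0.089]
```

View pics/top0.png

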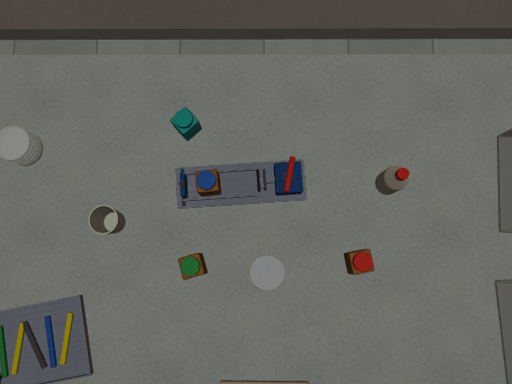

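View pics/scene0.png

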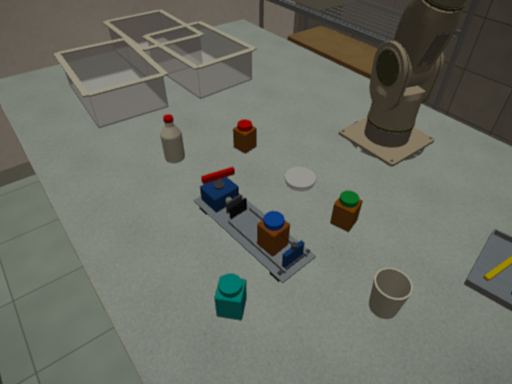

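View pics/wrist0.png

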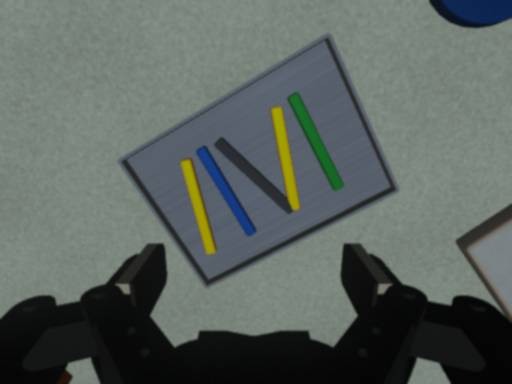

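The top view shows the shelf from (177,168) to (305,207). The end stop is at (183,183) on the left and the clamp is on the right. 
- **Blue lid:** the jar in the lane at (207,180). The turquoise block at (185,122) is a decoy. 
- **Green lid:** (191,266). 
- **Red lid:** (361,262). The wash bottle's red cap at (402,174) is not a jar, and the red T-bar is at (290,174).

I'll enlarge these for measuring.

Run:
```python
from h import *
crop('top0.png','c1.png',165,100,315,215,5)
crop('top0.png','c2.png',165,235,385,300,3.6)
crop('scene0.png','c3.png',180,155,380,305,4)
c=load('top0')
print(np.round(c['rvec'],3),np.round(c['tvec'],3),np.round(c['mtx'],1))
print(proj(c,[[0.6,0,0],[0.6,0.1,0],[0.7,0,0]]))
```

```text
[ 2.145 -2.136  0.136] [0.024 0.598 1.154] [[456.5   0.  254.3]
 [  0.  456.5 191.2]
 [  0.    0.    1. ]]
[[264.30195602 192.79299677]
 [227.491717   192.68591247]
 [264.37229456 156.71215206]]
```

View pics/c1.png

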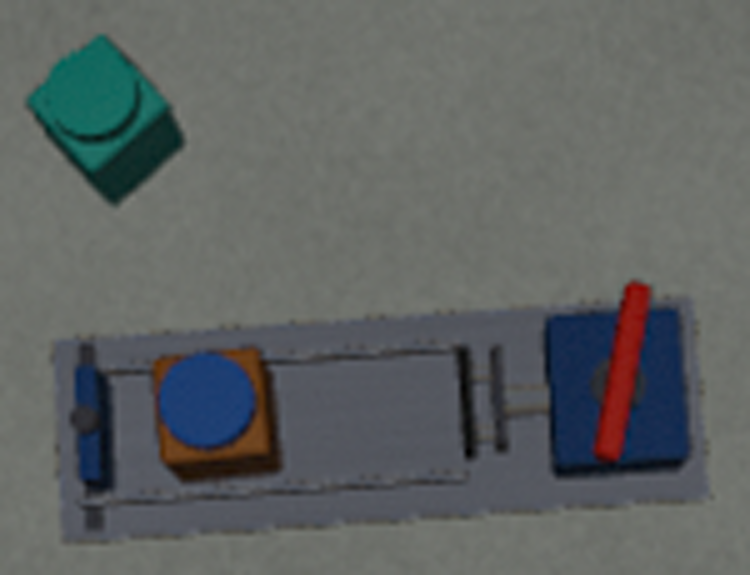

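View pics/c2.png

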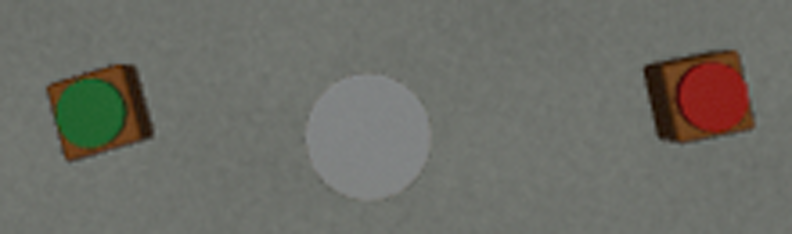

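View pics/c3.png

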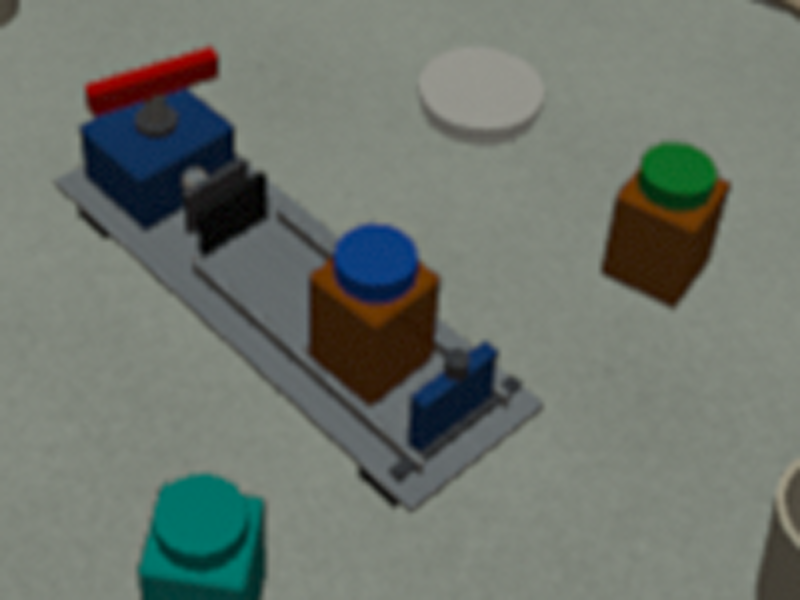

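```bash
cat > m1.py <<'E'
from h import *
c=load('top0')
def c1(p): p=np.atleast_2d(np.array(p,float)); return (p+.5)/5-.5+[165,100]
def c2(p): p=np.atleast_2d(np.array(p,float)); return (p+.5)/3.6-.5+[165,235]
W=pix2plane(c,c1([[52,340],[690,297],[710,498],[63,543]]),0.025)[:,:2]
print('deck',np.round(W,4))
# shelf: y along lane: toward stop
cen=W.mean(0); d=(W[0]+W[3]-W[1]-W[2])/2; print('cen',cen,'len',np.linalg.norm(d)); 
yd=d/np.linalg.norm(d); xd=np.array([yd[1],-yd[0]]); print('ydir',yd,'ang',np.arctan2(yd[1],yd[0]))
b=pix2plane(c,c1([208,400]),.119)[0];print('blue',b, 'shelf rel cen', (b[:2]-cen)@xd,(b[:2]-cen)@yd)
print('green',pix2plane(c,c2([92,114]),.094)[0]);print('red',pix2plane(c,c2([714,97]),.094)[0])
# body top corners z=.076
g=pix2plane(c,c2([[48,86],[122,65],[140,138],[69,161]]),.076)[:,:2];print('greenbody',g.mean(0),[np.degrees(np.arctan2(*(g[i+1]-g[i])[::-1])) for i in range(3)])
g=pix2plane(c,c2([[658,66],[738,50],[755,127],[680,143]]),.076)[:,:2];print('redbody',g.mean(0),[np.degrees(np.arctan2(*(g[i+1]-g[i])[::-1])) for i in range(3)])
g=pix2plane(c,c1([[153,358],[262,347],[277,455],[163,466]]),.101)[:,:2];print('bluebody',g.mean(0),[np.degrees(np.arctan2(*(g[i+1]-g[i])[::-1])) for i in range(3)])
t=pix2plane(c,c1([[637,283],[608,461]]),.123)[:,:2];print('tee',t,t.mean(0),np.linalg.norm(t[0]-t[1]),'shelf',(t.mean(0)-cen)@xd,(t.mean(0)-cen)@yd,np.degrees(np.arctan2(*(t[0]-t[1])[::-1])))
h=pix2plane(c,c1([[548,317],[678,308],[690,457],[555,470]]),.075)[:,:2];print('housing',h.mean(0),(h.mean(0)-cen)@xd,(h.mean(0)-cen)@yd)
j=pix2plane(c,c1([[470,347],[475,458]]),.071)[:,:2];print('jaw',(j-cen)@xd,(j-cen)@yd)
s=pix2plane(c,c1([[98,366],[104,482]]),.076)[:,:2];print('stop',(s-cen)@xd,(s-cen)@yd)
l=pix2plane(c,c1([[100,372],[455,352],[105,500],[466,478]]),.037)[:,:2];print('lips',(l-cen)@xd,(l-cen)@yd)
d=pix2plane(c,c2([369,137]),.02)[0];print('dish',d)
E
python3 m1.py
```

```text
deck [[ 0.6642  0.2403]
 [ 0.6884 -0.1024]
 [ 0.5797 -0.1119]
 [ 0.5545  0.2311]]
cen [0.62169552 0.06426859] len 0.3437537126677454
ydir [-0.07177913  0.99742055] ang 1.6426372404308238
blue [0.61578377 0.14405035 0.119     ] shelf rel cen -0.00016983449083321405 0.08000030926671908
green [0.40406542 0.18217117 0.094     ]
red [ 0.41772709 -0.24093532  0.094     ]
greenbody [0.40480168 0.18306475] [np.float64(-73.9647514028374), np.float64(-164.78203621676673), np.float64(108.06691780635343)]
redbody [ 0.41796636 -0.24058765] [np.float64(-78.53720645274008), np.float64(-169.1776560965665), np.float64(102.14321483873435)]
bluebody [0.61562804 0.14332473] [np.float64(-84.0154462513347), np.float64(-171.27851802128498), np.float64(95.73259263327766)]
tee [[ 0.67418463 -0.06737617]
 [ 0.58540439 -0.05264454]] [ 0.62979451 -0.06001036] 0.08999417866011343 shelf -0.0008425307914210838 -0.1245397083327148 -9.421457008715363
housing [ 0.63016021 -0.06042834] -0.0005077846810179735 -0.12498286813806626
jaw [ 0.02663604 -0.03118958] [-0.05105045 -0.04966847]
stop [ 0.02907357 -0.03120613] [0.14030464 0.13994782]
lips [ 0.03341889  0.03107087 -0.03518574 -0.0365967 ] [ 0.14557779 -0.04318574  0.14603215 -0.04443186]
dish [ 0.38713368 -0.00766347  0.02      ]
```

The deck, housing and T-bar measurements agree well:
- Shelf yaw is about +4.1°.
- The stop face is at shelf y of about 90 mm, the jaw at about -100 mm.
- Blue is at (0.616, 0.144), with its lid blue rather than turquoise in the close crop.

I'll move towards blue.

```bash
python3 -m handwheel '[{"jaw":85,"delta_pos":[-0.27,-0.15,0],"turn":0.19},{"jaw":85,"delta_pos":[-0.27,-0.15,0],"turn":0.19},{"jaw":85,"delta_pos":[-0.27,-0.15,0],"turn":0.19},{"jaw":85,"delta_pos":[-0.27,-0.15,0],"turn":0.19},{"jaw":85,"delta_pos":[-0.27,-0.15,0],"turn":0.19},{"jaw":85,"delta_pos":[-0.27,-0.15,0],"turn":0.19},{"jaw":85,"delta_pos":[-0.27,-0.15,0],"turn":0.19},{"jaw":85,"delta_pos":[-0.27,-0.15,0],"turn":0.19},{"jaw":85,"delta_pos":[-0.27,-0.15,0],"turn":0.19},{"jaw":85,"delta_pos":[-0.27,-0.15,0],"turn":0.19}]' 30
cat >> h.py <<'E'
def to(target,yang_deg):
    """print shift in tool axes to target TCP & turn so that tool y points at angle yang (mod 180)"""
    o=state();r=R.from_quat(o['ee_rot']).as_matrix();d=np.array(target)-o['position']
    cur=np.degrees(np.arctan2(r[1,1],r[0,1]));dd=(cur-yang_deg+90)%180-90
    print('shift',np.round(r.T@d,4),'turn(pi)',round(dd/180,4),'deg',round(dd,2))
E
python3 - <<'E'
from h import *
to([.6157,.1437,.231],4.1)
E
```

```text
clock: 0.98
position: [0.4036, 0.3681, 0.2312]
ee_rot: [0.44, 0.898, -0.0, -0.0]
ft_force: [-0.1, 1.6, 0.4]
grip_width: 0.996
t 0.98 p [0.4036 0.3681 0.2312] x [-0.612  0.791  0.   ] y [ 0.791  0.612 -0.   ] z [-0. -0. -1.] f [-0.15  1.61  0.43] m [0.015 0.033 0.02 ] g 0.996
q [-0.984  0.155  0.18   1.682 -0.029  1.307 -0.14 ]
shift [-3.073e-01  3.040e-02  2.000e-04] turn(pi) 0.1869 deg 33.65
```

```bash
python3 -m handwheel '[{"jaw":85,"delta_pos":[-0.307,0.03,0],"turn":0.187},{"jaw":85,"delta_pos":[-0.307,0.03,0],"turn":0.187},{"jaw":85,"delta_pos":[-0.307,0.03,0],"turn":0.187},{"jaw":85,"delta_pos":[-0.307,0.03,0],"turn":0.187},{"jaw":85,"delta_pos":[-0.307,0.03,0],"turn":0.187},{"jaw":85,"delta_pos":[-0.307,0.03,0],"turn":0.187},{"jaw":85,"delta_pos":[-0.307,0.03,0],"turn":0.187},{"jaw":85,"delta_pos":[-0.307,0.03,0],"turn":0.187},{"jaw":85,"delta_pos":[-0.307,0.03,0],"turn":0.187},{"jaw":85,"delta_pos":[-0.307,0.03,0],"turn":0.187}]' 30
python3 - <<'E'
from h import *
snap('wrist','w1.png')
to([.6157,.1437,.083-.019],4.1)
E
```

```text
clock: 1.82
position: [0.6151, 0.1459, 0.2306]
ee_rot: [0.681, 0.733, -0.0, -0.0]
ft_force: [0.3, 0.8, 0.2]
grip_width: 0.993
t 1.87 p [0.6146 0.1471 0.2307] x [-0.076  0.997  0.001] y [ 0.997  0.076 -0.001] z [-0.001  0.001 -1.   ] f [0.04 0.87 0.18] m [ 0.082  0.001 -0.003] g 0.995
q [-0.633  0.361  0.428  1.463 -0.152  1.351 -0.121]
shift [-0.0036  0.0011  0.1667] turn(pi) 0.0013 deg 0.24
```

View pics/w1.png

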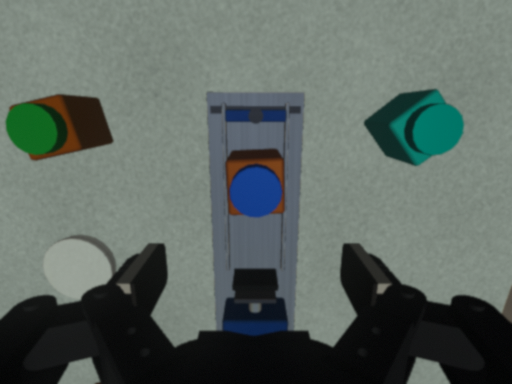

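The wrist view shows the blue lid centred at about (255,191). The stop bar is at rows 107-122 and the jaw at about (255,282), with the lane square to the image. I'll crop it for finer measurements.

Run:
```python
from h import *
crop('w1.png','w1c.png',200,85,315,335,2.4*1)
im=cv2.imread('pics/w1.png')[85:225,195:320];cv2.imwrite('pics/w1c.png',cv2.resize(im,None,fx=4.2,fy=4.2,interpolation=cv2.INTER_CUBIC))
```

```text
(no output)
```

View pics/w1c.png

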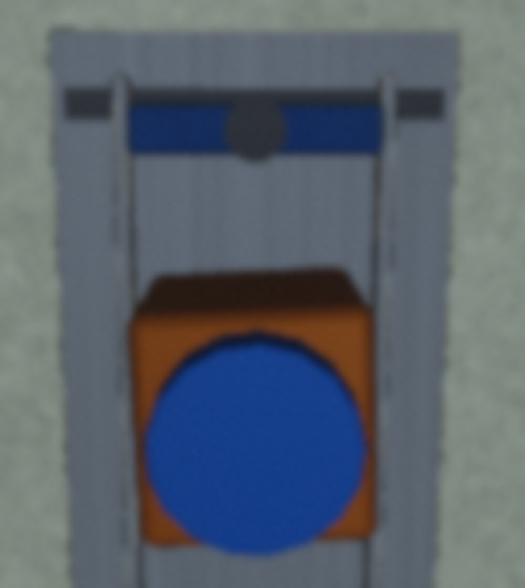

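```bash
cat > shelf.py <<'E'
from h import *
cen=np.array([.6217,.0643]);yd=np.array([-.0718,.9974]);xd=np.array([yd[1],-yd[0]]);org=cen+.05*yd
def sh(w): w=np.atleast_2d(w)[:,:2]-org; return np.round(np.c_[w@xd,w@yd],4)
def wd(x,y): return org+x*xd+y*yd
E
python3 - <<'E'
from shelf import *
c=load('w1');f=lambda p:(np.array(p,float)+.5)/4.2-.5+[195,85]
Rm=cv2.Rodrigues(c['rvec'])[0];print('cam',-Rm.T@c['tvec'].ravel(),'org',org)
print('lid',sh(pix2plane(c,f([[256,448]]),.119)))
print('body',sh(pix2plane(c,f([[130,318],[372,307],[376,538],[143,546]]),.101)),)
print('stop',sh(pix2plane(c,f([[128,153],[383,153]]),.076)),sh(pix2plane(c,f([[128,105],[383,105]]),.076)))
print('deckend',sh(pix2plane(c,f([[50,30],[460,32]]),.025)))
print('lips',sh(pix2plane(c,f([[133,250],[375,250],[140,580],[366,580]]),.037)))
print('jaw',sh(pix2plane(c,[[233,269],[277,269]],.071)))
E
```

```text
cam [0.60970249 0.21510324 0.37270662] org [0.61811 0.11417]
lid [[0.0009 0.0327]]
body [[-0.0269  0.0575]
 [ 0.0265  0.06  ]
 [ 0.0289  0.0062]
 [-0.0252  0.0042]]
stop [[-0.0287  0.092 ]
 [ 0.0306  0.0921]] [[-0.0284  0.1027]
 [ 0.0302  0.1028]]
deckend [[-0.0533  0.1221]
 [ 0.0555  0.1216]]
lips [[-0.0316  0.0656]
 [ 0.0333  0.0656]
 [-0.032  -0.0291]
 [ 0.0335 -0.0291]]
jaw [[-0.0244 -0.0726]
 [ 0.026  -0.0725]]
```

```bash
python3 -m handwheel '[{"jaw":85,"delta_pos":[-0.0015,0.001,0.04],"turn":0},{"jaw":85,"delta_pos":[-0.0015,0.001,0.08],"turn":0},{"jaw":85,"delta_pos":[-0.0015,0.001,0.12],"turn":0},{"jaw":85,"delta_pos":[-0.0015,0.001,0.15],"turn":0},{"jaw":85,"delta_pos":[-0.0015,0.001,0.166],"turn":0},{"jaw":85,"delta_pos":[-0.0015,0.001,0.166],"turn":0}]' 25
python3 -c "
from h import *
state()"
python3 -m handwheel '[{"jaw":45,"delta_pos":[0,0,0],"turn":0},{"jaw":45,"delta_pos":[0,0,0],"turn":0},{"jaw":45,"delta_pos":[0,0,0],"turn":0},{"jaw":45,"delta_pos":[0,0,0],"turn":0},{"jaw":45,"delta_pos":[0,0,0],"turn":0},{"jaw":45,"delta_pos":[0,0,0],"turn":0}]' 25
python3 -c "
from h import *
state()"
```

```text
clock: 2.37
position: [0.6126, 0.1459, 0.061]
ee_rot: [0.679, 0.734, -0.003, -0.002]
ft_force: [-1.3, -0.9, 0.6]
grip_width: 0.994
t 2.37 p [0.6126 0.1459 0.061 ] x [-0.077  0.997 -0.   ] y [ 0.997  0.077 -0.007] z [-0.007 -0.001 -1.   ] f [-1.33 -0.86  0.6 ] m [ 0.028  0.023 -0.032] g 0.994
q [-0.603  0.509  0.387  1.64  -0.216  1.042 -0.072]
clock: 2.87
position: [0.6173, 0.1449, 0.0675]
ee_rot: [0.68, 0.733, 0.002, 0.0]
ft_force: [-3.4, 2.2, 7.1]
grip_width: 0.657
t 2.87 p [0.6173 0.1449 0.0675] x [-0.074  0.997  0.002] y [0.997 0.074 0.003] z [ 0.003  0.002 -1.   ] f [-3.37  2.2   7.11] m [0.411 0.496 0.023] g 0.657
q [-0.602  0.503  0.391  1.633 -0.216  1.044 -0.072]
```

```bash
python3 -m handwheel '[{"jaw":45,"delta_pos":[0.006,0,0],"turn":0},{"jaw":45,"delta_pos":[0.012,0,0],"turn":0},{"jaw":45,"delta_pos":[0.018,0,0],"turn":0},{"jaw":45,"delta_pos":[0.024,0,0],"turn":0},{"jaw":45,"delta_pos":[0.027,0,0],"turn":0},{"jaw":45,"delta_pos":[0.03,0,0],"turn":0},{"jaw":45,"delta_pos":[0.032,0,0],"turn":0},{"jaw":45,"delta_pos":[0.032,0,0],"turn":0}]' 25
python3 -c "
from shelf import *
o=state();print(sh(o['position']))"
```

```text
clock: 3.53
position: [0.6159, 0.174, 0.0686]
ee_rot: [0.681, 0.732, 0.001, 0.002]
ft_force: [-2.5, -6.1, 16.5]
grip_width: 0.651
t 3.53 p [0.6159 0.174  0.0686] x [-0.072  0.997 -0.001] y [0.997 0.072 0.004] z [ 0.004 -0.    -1.   ] f [-2.48 -6.12 16.51] m [-1.45   0.897  0.136] g 0.651
q [-0.641  0.513  0.385  1.616 -0.212  1.051 -0.123]
[[0.0021 0.0598]]
```

```bash
python3 -m handwheel '[{"jaw":45,"delta_pos":[0.002,0,0],"turn":0},{"jaw":45,"delta_pos":[0.004,0,0],"turn":0},{"jaw":45,"delta_pos":[0.005,0,0],"turn":0},{"jaw":45,"delta_pos":[0.005,0,0],"turn":0}]' 25
python3 -c "
from shelf import *
o=state();print(sh(o['position']))"
```

```text
clock: 3.87
position: [0.6155, 0.1791, 0.0685]
ee_rot: [0.681, 0.732, 0.001, 0.002]
ft_force: [-3.0, -5.4, 14.5]
grip_width: 0.655
t 3.87 p [0.6155 0.1791 0.0685] x [-0.072  0.997 -0.001] y [0.997 0.072 0.004] z [ 0.004 -0.    -1.   ] f [-3.01 -5.41 14.54] m [-1.385  0.812  0.099] g 0.655
q [-0.647  0.515  0.383  1.613 -0.212  1.052 -0.131]
[[0.0021 0.0649]]
```

```bash
python3 -m handwheel '[{"jaw":45,"delta_pos":[0.001,0,0],"turn":0},{"jaw":45,"delta_pos":[0.002,0,0],"turn":0},{"jaw":45,"delta_pos":[0.003,0,0],"turn":0},{"jaw":45,"delta_pos":[0.003,0,0],"turn":0}]' 25
python3 -c "
from shelf import *
o=state();print(sh(o['position']));snap('wrist','w2.png');snap('top','t2.png')
crop('w2.png','w2c.png',180,80,340,230,4);crop('t2.png','t2c.png',165,150,315,215,5)"
```

```text
clock: 4.2
position: [0.6152, 0.1821, 0.0683]
ee_rot: [0.681, 0.732, 0.001, 0.002]
ft_force: [-2.2, -5.4, 13.0]
grip_width: 0.655
t 4.2 p [0.6152 0.1821 0.0683] x [-0.072  0.997 -0.   ] y [0.997 0.072 0.004] z [ 0.004 -0.    -1.   ] f [-2.23 -5.38 12.96] m [-1.335  0.609  0.034] g 0.655
q [-0.65   0.516  0.382  1.611 -0.212  1.052 -0.136]
[[0.002 0.068]]
```

View pics/w2.png

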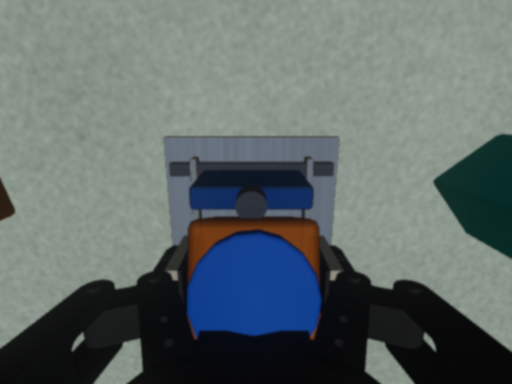

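View pics/t2c.png

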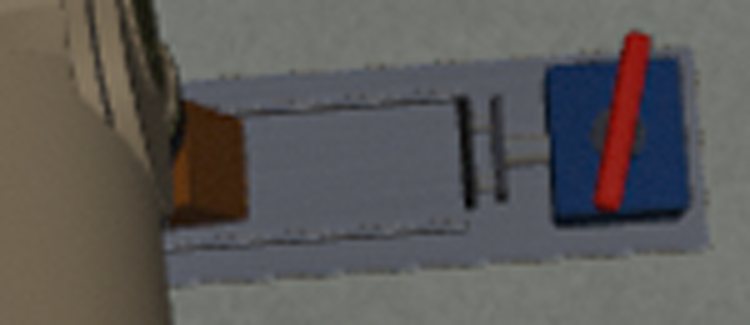

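Run:
```python
from shelf import *
c=load('w2')
print('bodyedge',sh(pix2plane(c,[[195,219],[315,219]],.101)),'stopfront',sh(pix2plane(c,[[190,208],[313,208]],.076)))
print('stopback',sh(pix2plane(c,[[200,171],[303,171]],.076)),'stop as blue top front/back rows 185,171',sh(pix2plane(c,[[190,185]],.076)))
print(sh(pix2plane(c,[[165,137],[338,137]],.025)))
crop('w2.png','w2c.png',150,125,350,265,4)
```

```text
bodyedge [[-0.0215  0.0967]
 [ 0.0259  0.0965]] stopfront [[-0.0288  0.0929]
 [ 0.0303  0.0928]]
stopback [[-0.0231  0.1109]
 [ 0.0246  0.1109]] stop as blue top front/back rows 185,171 [[-0.0281  0.1043]]
[[-0.0527  0.1222]
 [ 0.0544  0.1221]]
```

View pics/w2c.png

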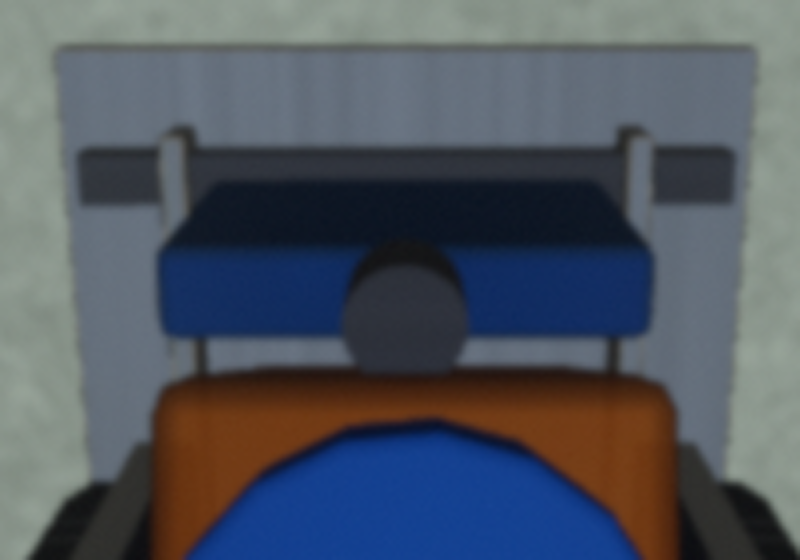

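Run:
```python
from h import *
snap('scene','s2.png')
crop('s2.png','s2c.png',180,155,380,305,4)
```

```text
(no output)
```

View pics/s2c.png

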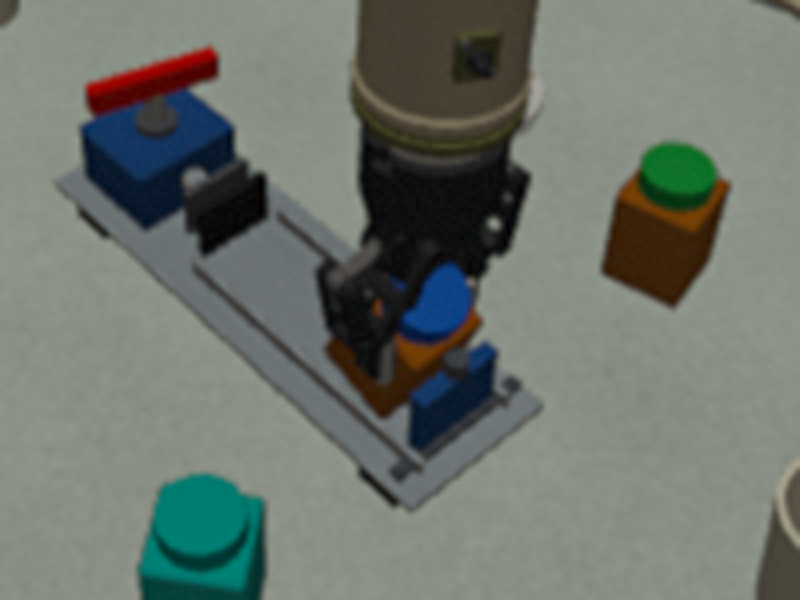

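The scene view shows the blue jar has tipped forward about the pads. The closing fingers pressed it down, so its base dragged. I'll back off to right it, release it, and look.

```bash
python3 -m handwheel '[{"jaw":45,"delta_pos":[-0.002,0,0],"turn":0},{"jaw":45,"delta_pos":[-0.005,0,0],"turn":0},{"jaw":45,"delta_pos":[-0.008,0,0],"turn":0},{"jaw":45,"delta_pos":[-0.011,0,0],"turn":0},{"jaw":45,"delta_pos":[-0.012,0,0],"turn":0},{"jaw":45,"delta_pos":[-0.012,0,0],"turn":0}]' 25
python3 - <<'E'
from shelf import *
o=state();print(sh(o['position']))
snap('scene','s3.png')
crop('s3.png','s3c.png',240,200,340,285,6)
E
```

```text
clock: 4.85
position: [0.6156, 0.1724, 0.0672]
ee_rot: [0.681, 0.733, 0.002, 0.0]
ft_force: [-0.1, 3.1, 7.0]
grip_width: 0.655
t 4.85 p [0.6156 0.1724 0.0672] x [-0.074  0.997  0.002] y [0.997 0.074 0.004] z [ 0.003  0.002 -1.   ] f [-0.05  3.1   7.02] m [ 0.691 -0.08   0.01 ] g 0.655
q [-0.636  0.513  0.383  1.619 -0.215  1.048 -0.117]
[[0.0017 0.0583]]
```

View pics/s3c.png

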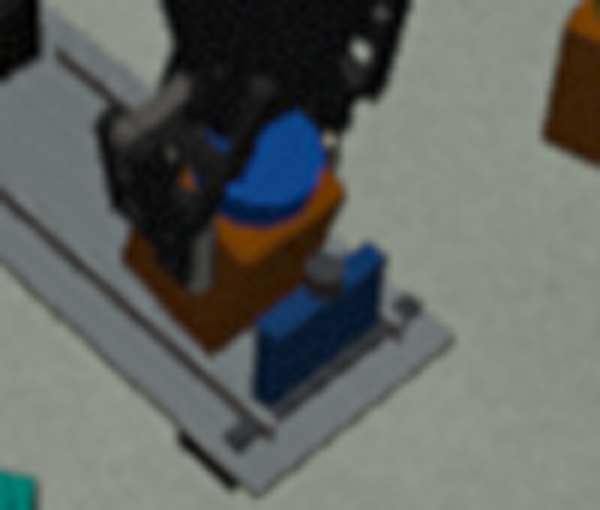

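Run:
```python
from shelf import *
c=load('s3')
f=lambda p:(np.array(p,float)+.5)/6-.5+[240,200]
print(f([213,352]),sh(pix2plane(c,f([[213,352]]),.025)))
# ref before: bottom front corner in c3 (372,403)
c0=load('scene0');print(sh(pix2plane(c0,[[(372.5)/4-.5+180,(403.5)/4-.5+155]],.025)))
print('top right corner (343,190): y if z=.101,.095,.09',[sh(pix2plane(c,f([[343,190]]),z)) for z in(.101,.095,.09)])
print('stop corners', sh(pix2plane(c,f([[257,325],[383,257]]),.076)))
```

```text
[275.08333333 258.25      ] [[0.0251 0.0667]]
[[0.0238 0.057 ]]
top right corner (343,190): y if z=.101,.095,.09 [array([[-0.0201,  0.0842]]), array([[-0.0242,  0.0809]]), array([[-0.0276,  0.0781]])]
stop corners [[ 0.0328  0.0949]
 [-0.0248  0.1032]]
```

```bash
python3 -m handwheel '[{"jaw":60,"delta_pos":[-0.006,0,0],"turn":0},{"jaw":64,"delta_pos":[-0.008,0,0],"turn":0},{"jaw":70,"delta_pos":[-0.01,0,0],"turn":0},{"jaw":75,"delta_pos":[-0.012,0,0],"turn":0},{"jaw":85,"delta_pos":[-0.014,0,0],"turn":0},{"jaw":85,"delta_pos":[-0.014,0,0],"turn":0}]' 25
python3 - <<'E'
from shelf import *
o=state();print(sh(o['position']))
snap('scene','s4.png');snap('wrist','w4.png')
crop('s4.png','s4c.png',240,200,340,285,6)
E
```

```text
clock: 5.4
position: [0.6153, 0.1568, 0.0652]
ee_rot: [0.681, 0.732, -0.0, 0.0]
ft_force: [0.4, 0.4, 0.0]
grip_width: 0.999
t 5.4 p [0.6153 0.1568 0.0652] x [-0.073  0.997 -0.   ] y [ 0.997  0.073 -0.   ] z [-0. -0. -1.] f [0.45 0.42 0.01] m [-0.017  0.076  0.035] g 0.999
q [-0.618  0.51   0.388  1.629 -0.214  1.046 -0.094]
[[0.0003 0.0427]]
```

View pics/s4c.png

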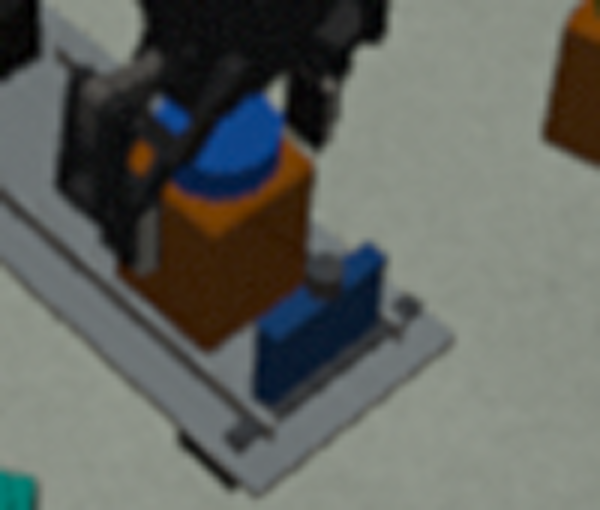

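View pics/w4.png

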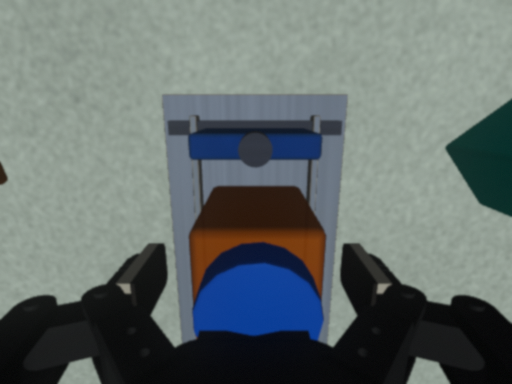

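The blue jar is upright again. Its front bottom edge is at row 186 in the wrist view, still short of the stop. I'll push it from behind with closed fingers instead.

Run:
```python
from shelf import *
c=load('w4')
print('bottom front',sh(pix2plane(c,[[213,186],[298,186]],.025)),'top front',sh(pix2plane(c,[[190,235],[324,235]],.101)),'stop',sh(pix2plane(c,[[190,159],[321,159]],.076)))
c=load('s4');f=lambda p:(np.array(p,float)+.5)/6-.5+[240,200]
print(sh(pix2plane(c,f([[210,350]]),.025)))
```

```text
bottom front [[-0.0258  0.0667]
 [ 0.0284  0.0667]] top front [[-0.0249  0.0662]
 [ 0.0274  0.0661]] stop [[-0.0285  0.092 ]
 [ 0.0301  0.092 ]]
[[0.0254 0.0653]]
```

```bash
python3 -m handwheel '[{"jaw":85,"delta_pos":[0,0,-0.035],"turn":0},{"jaw":85,"delta_pos":[0,0,-0.07],"turn":0},{"jaw":85,"delta_pos":[0,0,-0.07],"turn":0},{"jaw":0,"delta_pos":[-0.035,0,-0.07],"turn":0},{"jaw":0,"delta_pos":[-0.065,0,-0.07],"turn":0},{"jaw":0,"delta_pos":[-0.065,0,-0.07],"turn":0},{"jaw":0,"delta_pos":[-0.065,0,-0.07],"turn":0},{"jaw":0,"delta_pos":[-0.065,0,-0.04],"turn":0},{"jaw":0,"delta_pos":[-0.065,0,0],"turn":0},{"jaw":0,"delta_pos":[-0.065,0,0],"turn":0}]' 25
python3 - <<'E'
from shelf import *
o=state();print(sh(o['position']))
E
```

```text
clock: 6.33
position: [0.6157, 0.094, 0.0584]
ee_rot: [0.68, 0.733, -0.004, -0.003]
ft_force: [-1.9, 0.7, -1.6]
grip_width: 0.005
t 6.33 p [0.6157 0.094  0.0584] x [-0.076  0.997 -0.001] y [ 0.997  0.076 -0.01 ] z [-0.01  -0.002 -1.   ] f [-1.89  0.7  -1.61] m [-0.015  0.065  0.037] g 0.005
q [-0.539  0.503  0.406  1.66  -0.223  1.035  0.015]
[[-0.0039 -0.02  ]]
```

```bash
python3 -m handwheel '[{"jaw":0,"delta_pos":[0.006,0,0],"turn":0},{"jaw":0,"delta_pos":[0.011,0,0],"turn":0},{"jaw":0,"delta_pos":[0.016,0,0],"turn":0},{"jaw":0,"delta_pos":[0.021,0,0],"turn":0},{"jaw":0,"delta_pos":[0.026,0,0],"turn":0},{"jaw":0,"delta_pos":[0.031,0,0],"turn":0},{"jaw":0,"delta_pos":[0.035,0,0],"turn":0},{"jaw":0,"delta_pos":[0.038,0,0],"turn":0},{"jaw":0,"delta_pos":[0.038,0,0],"turn":0}]'
python3 - <<'E'
from shelf import *
o=state();print(sh(o['position']))
snap('scene','s5.png');crop('s5.png','s5c.png',240,200,340,285,6)
E
```

```text
clock: 7.08
position: [0.6172, 0.1316, 0.0654]
ee_rot: [0.68, 0.733, 0.0, -0.0]
ft_force: [0.9, -0.2, -0.9]
grip_width: 0.006
t 7.08 p [0.6172 0.1316 0.0654] x [-0.074  0.997  0.001] y [0.997 0.074 0.   ] z [ 0.     0.001 -1.   ] f [ 0.93 -0.25 -0.94] m [ 0.051  0.007 -0.003] g 0.006
q [-0.589  0.503  0.399  1.641 -0.219  1.042 -0.049]
[[0.0004 0.0174]]
```

View pics/s5c.png

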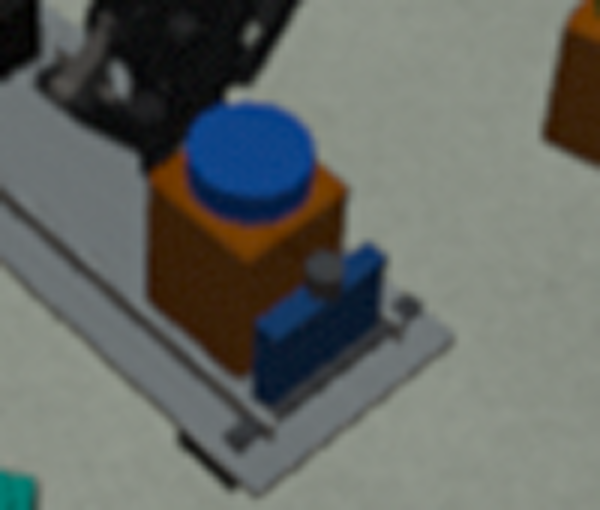

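Blue is upright and nearly at the stop. I'll push a few more millimetres.

```bash
python3 -m handwheel '[{"jaw":0,"delta_pos":[0.003,0,0],"turn":0},{"jaw":0,"delta_pos":[0.005,0,0],"turn":0},{"jaw":0,"delta_pos":[0.007,0,0],"turn":0},{"jaw":0,"delta_pos":[0.008,0,0],"turn":0},{"jaw":0,"delta_pos":[0.008,0,0],"turn":0}]'
python3 - <<'E'
from shelf import *
o=state();print(sh(o['position']))
E
```

```text
clock: 7.55
position: [0.6166, 0.1388, 0.0652]
ee_rot: [0.681, 0.733, -0.0, -0.0]
ft_force: [0.1, -0.3, -0.4]
grip_width: -0.001
t 7.55 p [0.6166 0.1388 0.0652] x [-0.074  0.997  0.   ] y [ 0.997  0.074 -0.   ] z [-0.  0. -1.] f [ 0.12 -0.29 -0.36] m [-0.11  -0.075  0.04 ] g -0.001
q [-0.599  0.505  0.397  1.638 -0.218  1.043 -0.062]
[[0.0003 0.0247]]
```

```bash
python3 -m handwheel '[{"jaw":0,"delta_pos":[0.001,0,0],"turn":0},{"jaw":0,"delta_pos":[0.002,0,0],"turn":0},{"jaw":0,"delta_pos":[0.003,0,0],"turn":0},{"jaw":0,"delta_pos":[0.003,0,0],"turn":0}]'
python3 - <<'E'
from shelf import *
o=state();print(sh(o['position']))
snap('scene','s6.png');snap('wrist','w6.png');crop('s6.png','s6c.png',240,200,340,285,6)
E
```

```text
clock: 7.88
position: [0.6166, 0.1389, 0.0652]
ee_rot: [0.681, 0.732, -0.001, 0.001]
ft_force: [-0.7, -8.7, 2.6]
grip_width: 0.002
t 7.88 p [0.6166 0.1389 0.0652] x [-0.071  0.997 -0.003] y [ 0.997  0.071 -0.001] z [-0.    -0.003 -1.   ] f [-0.7  -8.69  2.6 ] m [-1.597  0.13   0.092] g 0.002
q [-0.601  0.506  0.399  1.637 -0.216  1.044 -0.067]
[[0.0003 0.0248]]
```

View pics/s6c.png

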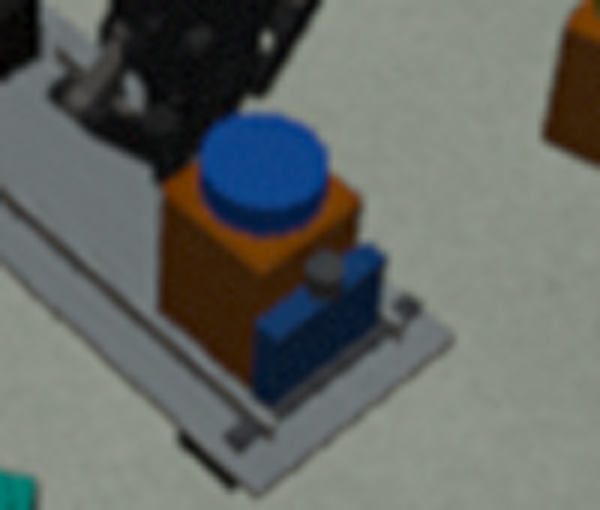

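View pics/w6.png

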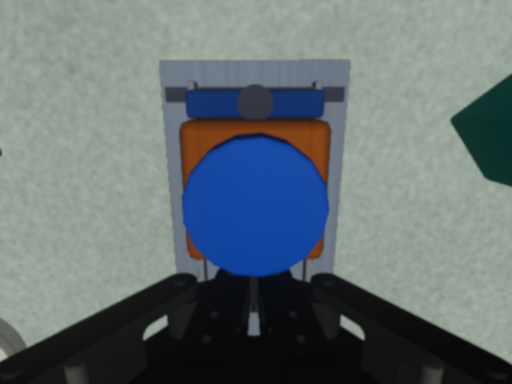

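Blue now bears on the stop: reaction -8.7 N, TCP stalled, and the jar upright and square in view. Next is green.

```bash
python3 -m handwheel '[{"jaw":0,"delta_pos":[-0.015,0,0],"turn":0},{"jaw":0,"delta_pos":[-0.015,0,-0.04],"turn":0},{"jaw":85,"delta_pos":[-0.015,0,-0.08],"turn":0},{"jaw":85,"delta_pos":[-0.015,0,-0.12],"turn":0},{"jaw":85,"delta_pos":[-0.015,0,-0.155],"turn":0}]'
python3 - <<'E'
from shelf import *
to([.4045,.1826,.22],16.5)
E
```

```text
clock: 8.4
position: [0.6177, 0.1261, 0.2231]
ee_rot: [0.681, 0.733, 0.001, 0.0]
ft_force: [1.1, 0.0, -0.2]
grip_width: 0.42
t 8.4 p [0.6177 0.1261 0.2231] x [-0.073  0.997  0.001] y [0.997 0.073 0.001] z [ 0.001  0.001 -1.   ] f [ 1.11  0.01 -0.18] m [ 0.049 -0.059 -0.006] g 0.42
q [-0.613  0.362  0.442  1.481 -0.157  1.332 -0.085]
shift [ 0.072  -0.2085  0.0029] turn(pi) -0.0683 deg -12.3
```

```bash
python3 -m handwheel '[{"jaw":85,"delta_pos":[0.072,-0.2085,0],"turn":-0.068},{"jaw":85,"delta_pos":[0.072,-0.2085,0],"turn":-0.068},{"jaw":85,"delta_pos":[0.072,-0.2085,0],"turn":-0.068},{"jaw":85,"delta_pos":[0.072,-0.2085,0],"turn":-0.068},{"jaw":85,"delta_pos":[0.072,-0.2085,0],"turn":-0.068},{"jaw":85,"delta_pos":[0.072,-0.2085,0],"turn":-0.068},{"jaw":85,"delta_pos":[0.072,-0.2085,0],"turn":-0.068},{"jaw":85,"delta_pos":[0.072,-0.2085,0],"turn":-0.068}]'
python3 - <<'E'
from shelf import *
snap('wrist','w7.png')
to([.4045,.1826,.039],16.5)
E
```

```text
clock: 9.07
position: [0.4042, 0.1832, 0.2208]
ee_rot: [0.598, 0.801, 0.001, -0.0]
ft_force: [0.5, -0.3, 0.3]
grip_width: 0.996
t 9.12 p [0.405  0.1828 0.2206] x [-0.283  0.959  0.001] y [0.959 0.283 0.001] z [ 0.001  0.001 -1.   ] f [ 0.03 -0.19  0.43] m [-0.048 -0.041 -0.007] g 0.992
q [-0.826 -0.08   0.286  1.94   0.023  1.278 -0.26 ]
shift [-0.0002 -0.0007  0.1816] turn(pi) -0.0003 deg -0.06
```

View pics/w7.png

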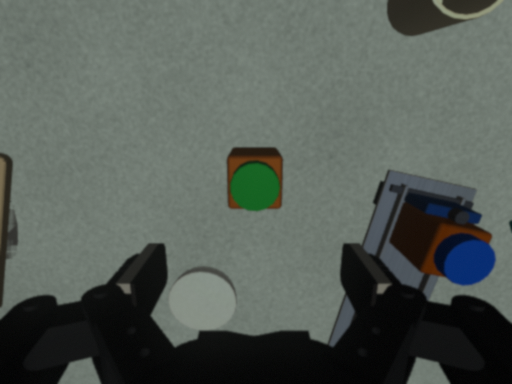

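The green jar is square to the gripper, lid at (255,186). I'll check its position.

Run:
```python
from shelf import *
crop('w7.png','w7c.png',215,135,295,220,7)
c=load('w7');p=pix2plane(c,[[255,186]],.094)[0];print(p);to([p[0],p[1],.039],16.5)
print(pix2plane(c,[[227.5,208.5],[282.5,208.5],[227.5,158],[282.5,158]],.076))
```

```text
[0.40499445 0.18556301 0.094     ]
t 9.12 p [0.405  0.1828 0.2206] x [-0.283  0.959  0.001] y [0.959 0.283 0.001] z [ 0.001  0.001 -1.   ] f [ 0.03 -0.19  0.43] m [-0.048 -0.041 -0.007] g 0.992
q [-0.826 -0.08   0.286  1.94   0.023  1.278 -0.26 ]
shift [0.0025 0.0006 0.1817] turn(pi) -0.0003 deg -0.06
[[0.38613333 0.15055116 0.076     ]
 [0.44021319 0.1664615  0.076     ]
 [0.37263841 0.20070232 0.076     ]
 [0.42416211 0.21588614 0.076     ]]
```

View pics/w7c.png

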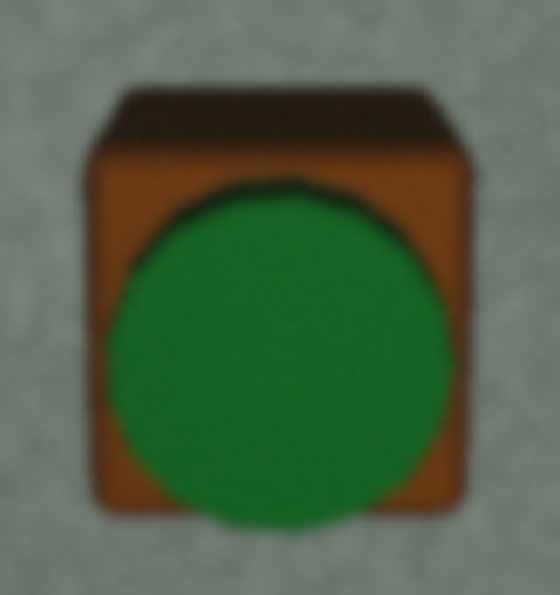

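```bash
python3 -m handwheel '[{"jaw":85,"delta_pos":[0.0015,0,0.04],"turn":0},{"jaw":85,"delta_pos":[0.0015,0,0.08],"turn":0},{"jaw":85,"delta_pos":[0.0015,0,0.12],"turn":0},{"jaw":85,"delta_pos":[0.0015,0,0.155],"turn":0},{"jaw":85,"delta_pos":[0.0015,0,0.178],"turn":0},{"jaw":85,"delta_pos":[0.0015,0,0.178],"turn":0},{"jaw":50,"delta_pos":[0.0015,0,0.178],"turn":0},{"jaw":50,"delta_pos":[0.0015,0,0.178],"turn":0},{"jaw":50,"delta_pos":[0.0015,0,0.178],"turn":0},{"jaw":50,"delta_pos":[0.0015,0,0.178],"turn":0}]' 40
python3 -m handwheel '[{"jaw":50,"delta_pos":[0,0,0],"turn":0},{"jaw":50,"delta_pos":[0,0,-0.02],"turn":0},{"jaw":50,"delta_pos":[0,0,-0.05],"turn":0},{"jaw":50,"delta_pos":[0,0,-0.08],"turn":0},{"jaw":50,"delta_pos":[0,0,-0.08],"turn":0}]' 40
python3 - <<'E'
from shelf import *
snap('wrist','w8.png');snap('scene','s8.png')
state()
E
```

```text
clock: 9.95
position: [0.4054, 0.185, 0.0441]
ee_rot: [0.599, 0.801, 0.002, 0.001]
ft_force: [0.0, -2.4, 7.3]
grip_width: 0.646
clock: 10.37
position: [0.4068, 0.1861, 0.1282]
ee_rot: [0.599, 0.801, 0.004, 0.001]
ft_force: [1.3, 1.2, -2.8]
grip_width: 0.651
t 10.47 p [0.4047 0.1851 0.1237] x [-0.283  0.959  0.002] y [0.959 0.283 0.003] z [ 0.003  0.003 -1.   ] f [ 0.23 -0.42 -4.04] m [-0.005  0.023  0.053] g 0.646
q [-0.826  0.019  0.3    2.065 -0.007  1.055 -0.235]
```

View pics/w8.png

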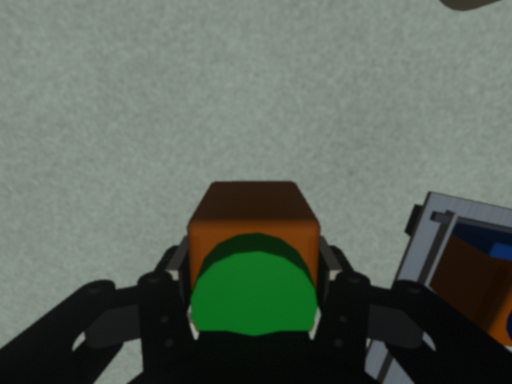

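View pics/s8.png

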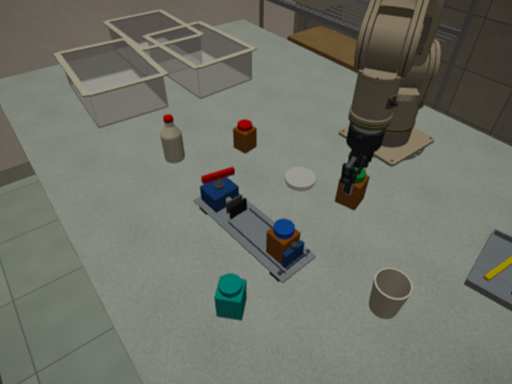

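Green is held upright and square. I'll work out its offset in the grip and the way to its place.

Run:
```python
from shelf import *
c=load('w8');o=state();r=R.from_quat(o['ee_rot']).as_matrix()
for uv,z in [([[192,221],[317,221]],.156),([[211,181],[295,181]],.080)]:
    print(np.round((pix2plane(c,uv,z)-o['position'])@r,4))
t=wd(0,.004);print(t);to([t[0],t[1],.16],4.1)
```

```text
t 10.47 p [0.4047 0.1851 0.1237] x [-0.283  0.959  0.002] y [0.959 0.283 0.003] z [ 0.003  0.003 -1.   ] f [ 0.23 -0.42 -4.04] m [-0.005  0.023  0.053] g 0.646
q [-0.826  0.019  0.3    2.065 -0.007  1.055 -0.235]
[[ 0.0263 -0.0236 -0.0323]
 [ 0.026   0.0282 -0.0322]]
[[ 0.0256 -0.0258  0.0436]
 [ 0.0254  0.0299  0.0438]]
[0.6178228 0.1181596]
t 10.47 p [0.4047 0.1851 0.1237] x [-0.283  0.959  0.002] y [0.959 0.283 0.003] z [ 0.003  0.003 -1.   ] f [ 0.23 -0.42 -4.04] m [-0.005  0.023  0.053] g 0.646
q [-0.826  0.019  0.3    2.065 -0.007  1.055 -0.235]
shift [-0.1245  0.1856 -0.0359] turn(pi) 0.0687 deg 12.36
```

```bash
python3 -m handwheel '[{"jaw":50,"delta_pos":[-0.01,0.01,-0.03],"turn":0.02},{"jaw":50,"delta_pos":[-0.03,0.035,-0.056],"turn":0.04},{"jaw":50,"delta_pos":[-0.05,0.065,-0.056],"turn":0.06},{"jaw":50,"delta_pos":[-0.07,0.095,-0.056],"turn":0.069},{"jaw":50,"delta_pos":[-0.09,0.125,-0.056],"turn":0.069},{"jaw":50,"delta_pos":[-0.11,0.155,-0.056],"turn":0.069},{"jaw":50,"delta_pos":[-0.123,0.178,-0.056],"turn":0.069},{"jaw":50,"delta_pos":[-0.1275,0.187,-0.056],"turn":0.069},{"jaw":50,"delta_pos":[-0.1275,0.187,-0.056],"turn":0.069},{"jaw":50,"delta_pos":[-0.1275,0.187,-0.056],"turn":0.069}]' 40
python3 - <<'E'
from shelf import *
snap('wrist','w9.png')
t=wd(-.002,.003);to([t[0],t[1],.0425+.025+.004],4.1);print(sh(get_obs()['position']))
E
```

```text
clock: 11.3
position: [0.6186, 0.1149, 0.1764]
ee_rot: [0.682, 0.731, -0.001, -0.001]
ft_force: [-0.8, 0.5, -2.9]
grip_width: 0.65
t 11.35 p [0.6182 0.1154 0.177 ] x [-0.071  0.998 -0.   ] y [ 0.998  0.071 -0.002] z [-0.002 -0.    -1.   ] f [ 0.93  1.32 -3.24] m [-0.01   0.014  0.043] g 0.644
q [-0.599  0.393  0.443  1.542 -0.174  1.248 -0.059]
shift [ 0.0018 -0.002   0.1055] turn(pi) -0.0003 deg -0.05
[[0.0002 0.0012]]
```

View pics/w9.png

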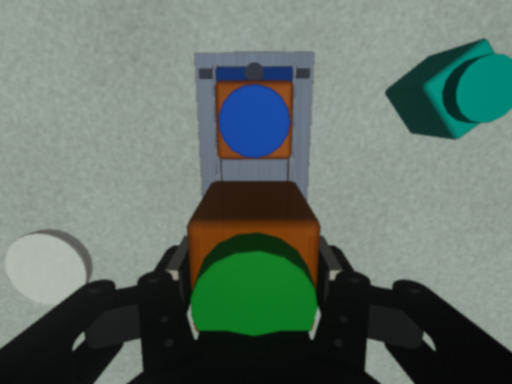

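```bash
python3 - <<'E'
from shelf import *
c=load('w9');print(sh(pix2plane(c,[[254.5,121]],.119)),sh(pix2plane(c,[[217,158],[292,158]],.101)))
E
python3 -m handwheel '[{"jaw":50,"delta_pos":[0,-0.001,0.035],"turn":0},{"jaw":50,"delta_pos":[0,-0.001,0.065],"turn":0},{"jaw":50,"delta_pos":[0,-0.001,0.09],"turn":0},{"jaw":50,"delta_pos":[0,-0.001,0.103],"turn":0},{"jaw":50,"delta_pos":[0,-0.001,0.103],"turn":0},{"jaw":50,"delta_pos":[0,-0.001,0.103],"turn":0},{"jaw":50,"delta_pos":[0,-0.001,0.103],"turn":0}]' 40
python3 - <<'E'
from shelf import *
snap('wrist','w10.png');snap('scene','s10.png');crop('s10.png','s10c.png',210,175,330,285,5)
o=state();print(sh(o['position']))
E
```

```text
[[0.001  0.0639]] [[-0.0268  0.0369]
 [ 0.0288  0.0367]]
clock: 11.93
position: [0.6193, 0.1155, 0.0773]
ee_rot: [0.682, 0.732, 0.001, 0.001]
ft_force: [-0.1, 0.2, -3.4]
grip_width: 0.648
t 12.03 p [0.6194 0.1155 0.0773] x [-0.07   0.998  0.001] y [0.998 0.07  0.003] z [ 0.003  0.001 -1.   ] f [ 0.1  -0.82 -2.89] m [ 0.027 -0.021 -0.024] g 0.65
q [-0.578  0.487  0.416  1.639 -0.219  1.059 -0.026]
[[0.0014 0.0012]]
```

View pics/w10.png

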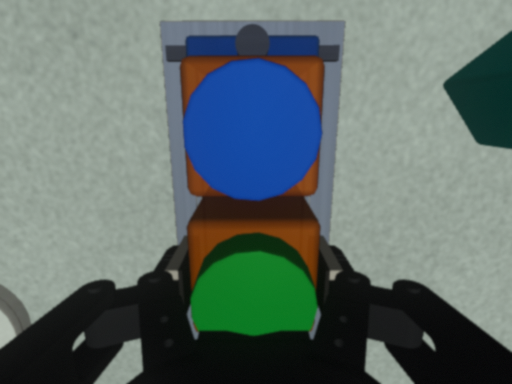

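View pics/s10c.png

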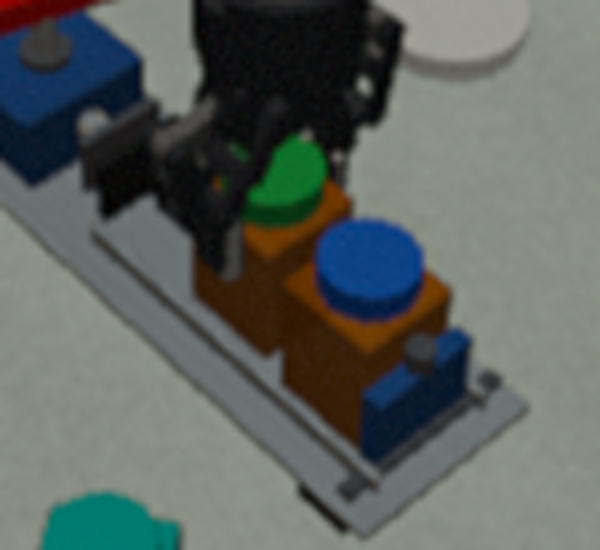

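```bash
python3 -m handwheel '[{"jaw":50,"delta_pos":[0.003,0,0.002],"turn":0},{"jaw":50,"delta_pos":[0.0055,0,0.004],"turn":0},{"jaw":50,"delta_pos":[0.0055,0,0.006],"turn":0},{"jaw":50,"delta_pos":[0.0055,0,0.008],"turn":0},{"jaw":50,"delta_pos":[0.0055,0,0.009],"turn":0},{"jaw":50,"delta_pos":[0.0055,0,0.009],"turn":0}]' 40
python3 - <<'E'
from shelf import *
o=state();print(sh(o['position']))
E
```

```text
clock: 12.53
position: [0.6181, 0.1218, 0.0693]
ee_rot: [0.681, 0.732, 0.001, -0.001]
ft_force: [-14.3, 0.8, 26.1]
grip_width: 0.648
t 12.53 p [0.6181 0.1218 0.0693] x [-0.071  0.997  0.002] y [0.997 0.071 0.   ] z [ 0.     0.002 -1.   ] f [-14.28   0.82  26.09] m [-0.01   3.129  0.047] g 0.648
q [-0.583  0.497  0.411  1.642 -0.225  1.048 -0.032]
[[0.0006 0.0076]]
```

```bash
python3 -m handwheel '[{"jaw":50,"delta_pos":[0,0,-0.002],"turn":0},{"jaw":50,"delta_pos":[0,0,-0.003],"turn":0},{"jaw":50,"delta_pos":[0,0,-0.003],"turn":0}]' 40
python3 - <<'E'
from shelf import *
snap('wrist','w11.png');snap('scene','s11.png');crop('s11.png','s11c.png',210,175,330,285,5)
o=state();print(sh(o['position']))
E
```

```text
clock: 12.78
position: [0.6181, 0.1207, 0.0693]
ee_rot: [0.682, 0.732, 0.0, 0.0]
ft_force: [-2.1, 0.5, 6.1]
grip_width: 0.651
t 12.88 p [0.6181 0.1206 0.0693] x [-0.07   0.998  0.   ] y [0.998 0.07  0.   ] z [ 0.  0. -1.] f [-1.6   0.67  1.79] m [0.001 0.26  0.002] g 0.649
q [-0.583  0.497  0.412  1.642 -0.223  1.048 -0.033]
[[0.0005 0.0065]]
```

View pics/w11.png

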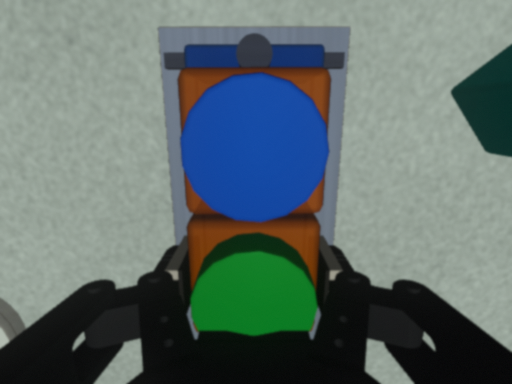

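View pics/s11c.png

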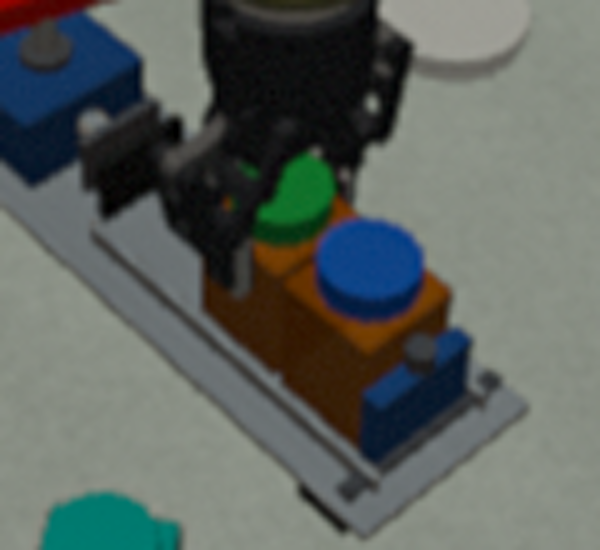

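Green stands on the deck beside blue with a gap of about 2 mm and the vertical force near zero. I'll release it and go for red.

```bash
python3 -m handwheel '[{"jaw":85,"delta_pos":[0,0,0],"turn":0},{"jaw":85,"delta_pos":[0,0,0],"turn":0},{"jaw":85,"delta_pos":[0,0,0],"turn":0},{"jaw":85,"delta_pos":[0,0,-0.02],"turn":0},{"jaw":85,"delta_pos":[0,0,-0.06],"turn":0},{"jaw":85,"delta_pos":[0,0,-0.1],"turn":0},{"jaw":85,"delta_pos":[0,0,-0.14],"turn":0},{"jaw":85,"delta_pos":[0,0,-0.155],"turn":0},{"jaw":85,"delta_pos":[0,0,-0.155],"turn":0}]'
python3 - <<'E'
from shelf import *
snap('wrist','w12.png')
to([.4178,-.2392,.22],11.5)
E
```

```text
clock: 13.63
position: [0.6202, 0.1208, 0.2296]
ee_rot: [0.682, 0.731, 0.003, 0.002]
ft_force: [0.7, 0.0, -0.1]
grip_width: 0.994
t 13.68 p [0.6191 0.1208 0.2267] x [-0.07   0.998  0.001] y [0.998 0.07  0.004] z [ 0.004  0.002 -1.   ] f [ 0.41  0.14 -0.55] m [-0.005  0.028  0.032] g 1.001
q [-0.613  0.359  0.454  1.478 -0.16   1.336 -0.078]
shift [-0.3449 -0.2262  0.0053] turn(pi) -0.0415 deg -7.46
```

View pics/w12.png

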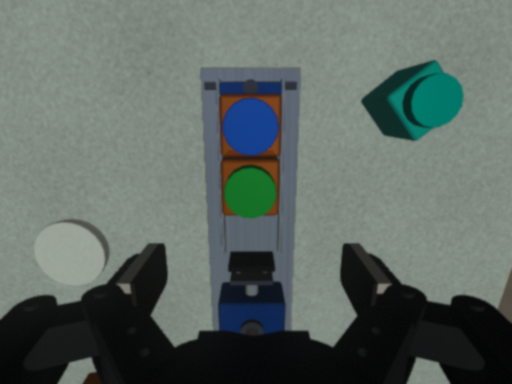

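Both jars are in line, blue at (250,127) and green at (250,191). Moving to red.

```bash
python3 - <<'E'
from shelf import *
c=load('w12');print(sh(pix2plane(c,[[250.5,127],[250,191]],.119)))
E
python3 -m handwheel '[{"jaw":85,"delta_pos":[-0.345,-0.226,0],"turn":-0.0415},{"jaw":85,"delta_pos":[-0.345,-0.226,0],"turn":-0.0415},{"jaw":85,"delta_pos":[-0.345,-0.226,0],"turn":-0.0415},{"jaw":85,"delta_pos":[-0.345,-0.226,0],"turn":-0.0415},{"jaw":85,"delta_pos":[-0.345,-0.226,0],"turn":-0.0415},{"jaw":85,"delta_pos":[-0.345,-0.226,0],"turn":-0.0415},{"jaw":85,"delta_pos":[-0.345,-0.226,0],"turn":-0.0415},{"jaw":85,"delta_pos":[-0.345,-0.226,0],"turn":-0.0415},{"jaw":85,"delta_pos":[-0.345,-0.226,0],"turn":-0.0415},{"jaw":85,"delta_pos":[-0.345,-0.226,0],"turn":-0.0415}]'
python3 -m handwheel '[{"jaw":85,"delta_pos":[0,0,0],"turn":0},{"jaw":85,"delta_pos":[0,0,0],"turn":0}]'
python3 - <<'E'
from shelf import *
snap('wrist','w13.png')
to([.4178,-.2392,.0424],11.5)
E
```

```text
[[0.0009 0.0634]
 [0.0001 0.0081]]
clock: 14.52
position: [0.4146, -0.2412, 0.2232]
ee_rot: [0.633, 0.774, -0.0, -0.001]
ft_force: [0.9, -0.5, -0.1]
grip_width: 0.994
clock: 14.68
position: [0.4152, -0.241, 0.2234]
ee_rot: [0.634, 0.773, -0.0, -0.001]
ft_force: [0.3, 0.5, -0.7]
grip_width: 0.997
t 14.73 p [ 0.4163 -0.2394  0.2234] x [-0.198  0.98   0.001] y [ 0.98   0.198 -0.001] z [-0.001  0.001 -1.   ] f [ 0.4   0.92 -0.42] m [ 0.073 -0.021 -0.013] g 0.996
q [-0.27  -0.015  0.701  1.872  0.01   1.282  0.628]
shift [-0.0003  0.0017  0.181 ] turn(pi) -0.0004 deg -0.06
```

View pics/w13.png

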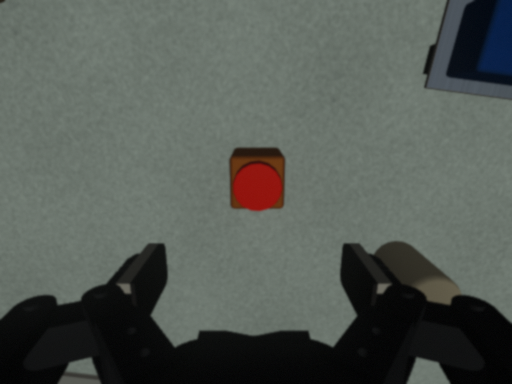

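The red jar is centred at (257,187) and square to the gripper. I'll grasp it as I did green.

```bash
python3 -m handwheel '[{"jaw":85,"delta_pos":[0.001,0.002,0.04],"turn":0},{"jaw":85,"delta_pos":[0.001,0.002,0.08],"turn":0},{"jaw":85,"delta_pos":[0.001,0.002,0.12],"turn":0},{"jaw":85,"delta_pos":[0.001,0.002,0.155],"turn":0},{"jaw":85,"delta_pos":[0.001,0.002,0.181],"turn":0},{"jaw":85,"delta_pos":[0.001,0.002,0.181],"turn":0},{"jaw":50,"delta_pos":[0.001,0.002,0.181],"turn":0},{"jaw":50,"delta_pos":[0.001,0.002,0.181],"turn":0},{"jaw":50,"delta_pos":[0.001,0.002,0.181],"turn":0},{"jaw":50,"delta_pos":[0.001,0.002,0.181],"turn":0}]' 40
python3 -m handwheel '[{"jaw":50,"delta_pos":[0,0,0],"turn":0},{"jaw":50,"delta_pos":[0,0,0],"turn":0}]' 40
python3 -c "
from h import *
state()"
python3 -m handwheel '[{"jaw":50,"delta_pos":[0,0,-0.02],"turn":0},{"jaw":50,"delta_pos":[0,0,-0.06],"turn":0},{"jaw":50,"delta_pos":[0,0,-0.1],"turn":0},{"jaw":50,"delta_pos":[0,0,-0.14],"turn":0},{"jaw":50,"delta_pos":[0,0,-0.14],"turn":0},{"jaw":50,"delta_pos":[0,0,-0.14],"turn":0}]' 40
python3 - <<'E'
from shelf import *
snap('wrist','w14.png')
t=wd(-.001,-.056);to([t[0],t[1],.18],4.1)
E
```

```text
clock: 15.57
position: [0.4201, -0.2382, 0.0451]
ee_rot: [0.632, 0.775, 0.001, 0.001]
ft_force: [-0.6, 1.3, 5.9]
grip_width: 0.644
clock: 15.73
position: [0.4201, -0.2382, 0.0451]
ee_rot: [0.632, 0.775, 0.001, 0.001]
ft_force: [-0.8, 0.7, 8.8]
grip_width: 0.644
t 15.73 p [ 0.4201 -0.2382  0.0451] x [-0.2    0.98  -0.001] y [0.98  0.2   0.003] z [ 0.003 -0.    -1.   ] f [-0.77  0.68  8.8 ] m [0.145 0.363 0.002] g 0.644
q [-0.2    0.26   0.692  2.059 -0.214  0.89   0.813]
clock: 16.23
position: [0.4201, -0.2383, 0.1858]
ee_rot: [0.633, 0.775, 0.002, 0.002]
ft_force: [-0.2, 0.9, -3.2]
grip_width: 0.646
t 16.28 p [ 0.419  -0.2378  0.184 ] x [-0.2   0.98  0.  ] y [0.98  0.2   0.003] z [ 0.002  0.001 -1.   ] f [-0.37  1.11 -2.31] m [-0.019  0.061 -0.047] g 0.649
q [-0.288  0.029  0.733  1.926 -0.022  1.193  0.655]
shift [0.2497 0.2572 0.0047] turn(pi) 0.0413 deg 7.43
```

View pics/w14.png

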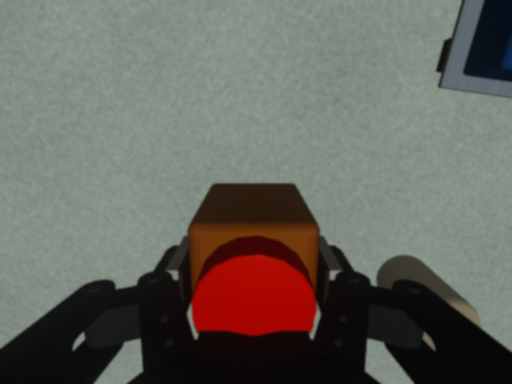

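```bash
python3 -m handwheel '[{"jaw":50,"delta_pos":[0.03,0.01,0],"turn":0.01},{"jaw":50,"delta_pos":[0.06,0.03,0],"turn":0.02},{"jaw":50,"delta_pos":[0.09,0.05,0],"turn":0.03},{"jaw":50,"delta_pos":[0.12,0.07,0],"turn":0.041},{"jaw":50,"delta_pos":[0.15,0.095,0],"turn":0.041},{"jaw":50,"delta_pos":[0.18,0.12,0],"turn":0.041},{"jaw":50,"delta_pos":[0.21,0.145,0],"turn":0.041},{"jaw":50,"delta_pos":[0.235,0.175,0],"turn":0.041},{"jaw":50,"delta_pos":[0.25,0.205,0],"turn":0.041},{"jaw":50,"delta_pos":[0.25,0.235,0],"turn":0.041}]' 40
python3 -m handwheel '[{"jaw":50,"delta_pos":[0,0.02,0],"turn":0},{"jaw":50,"delta_pos":[0,0.02,0],"turn":0},{"jaw":50,"delta_pos":[0,0.02,0],"turn":0}]' 40
python3 - <<'E'
from shelf import *
snap('wrist','w15.png');snap('top','t15.png')
t=wd(-.001,-.055);to([t[0],t[1],.045+.025+.003],4.1);print(sh(get_obs()['position']))
E
```

```text
clock: 17.12
position: [0.5986, 0.0594, 0.1808]
ee_rot: [0.679, 0.734, -0.001, -0.002]
ft_force: [0.7, 0.2, -1.8]
grip_width: 0.65
clock: 17.37
position: [0.6184, 0.0549, 0.1808]
ee_rot: [0.681, 0.732, -0.002, -0.001]
ft_force: [0.8, -0.4, -2.3]
grip_width: 0.646
t 17.47 p [0.6178 0.0546 0.1819] x [-0.071  0.997 -0.   ] y [ 0.997  0.071 -0.003] z [-0.003 -0.001 -1.   ] f [-0.64 -0.4  -2.17] m [-0.012 -0.02  -0.027] g 0.647
q [-0.533  0.373  0.475  1.562 -0.176  1.252  0.041]
shift [0.0044 0.0039 0.1089] turn(pi) -0.0001 deg -0.02
[[-0.0046 -0.0594]]
```

View pics/w15.png

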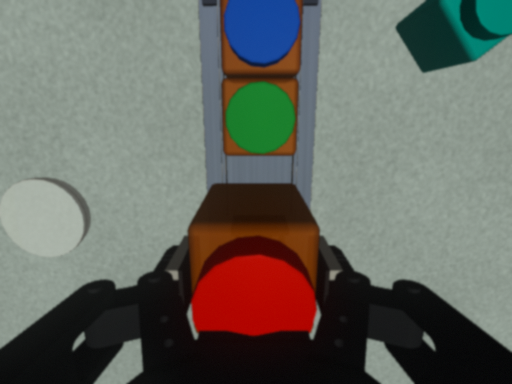

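```bash
python3 -m handwheel '[{"jaw":50,"delta_pos":[0.003,0.0045,0.01],"turn":0},{"jaw":50,"delta_pos":[0.004,0.0045,0.035],"turn":0},{"jaw":50,"delta_pos":[0.004,0.0045,0.07],"turn":0},{"jaw":50,"delta_pos":[0.004,0.0045,0.095],"turn":0},{"jaw":50,"delta_pos":[0.004,0.0045,0.105],"turn":0},{"jaw":50,"delta_pos":[0.004,0.0045,0.105],"turn":0},{"jaw":50,"delta_pos":[0.004,0.0045,0.105],"turn":0}]' 40
python3 - <<'E'
from shelf import *
snap('wrist','w16.png');snap('scene','s16.png');crop('s16.png','s16c.png',190,160,330,285,5)
o=state();print(sh(o['position']))
E
```

```text
clock: 18.05
position: [0.6233, 0.0595, 0.0789]
ee_rot: [0.681, 0.732, 0.0, 0.0]
ft_force: [0.1, -0.5, -2.1]
grip_width: 0.647
t 18.15 p [0.6244 0.0597 0.0803] x [-0.072  0.997  0.001] y [0.997 0.072 0.003] z [ 0.003  0.001 -1.   ] f [ 0.03  0.06 -2.46] m [ 0.009 -0.002  0.001] g 0.649
q [-0.511  0.482  0.443  1.646 -0.23   1.063  0.072]
[[ 0.0024 -0.0548]]
```

View pics/w16.png

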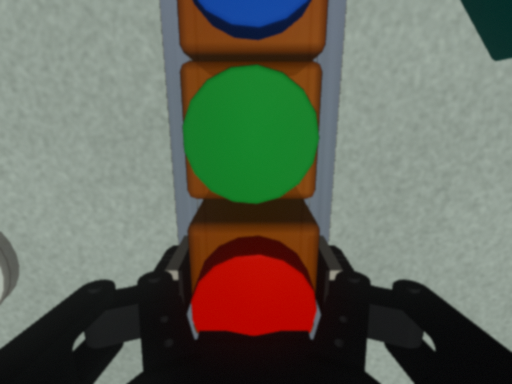

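View pics/s16c.png

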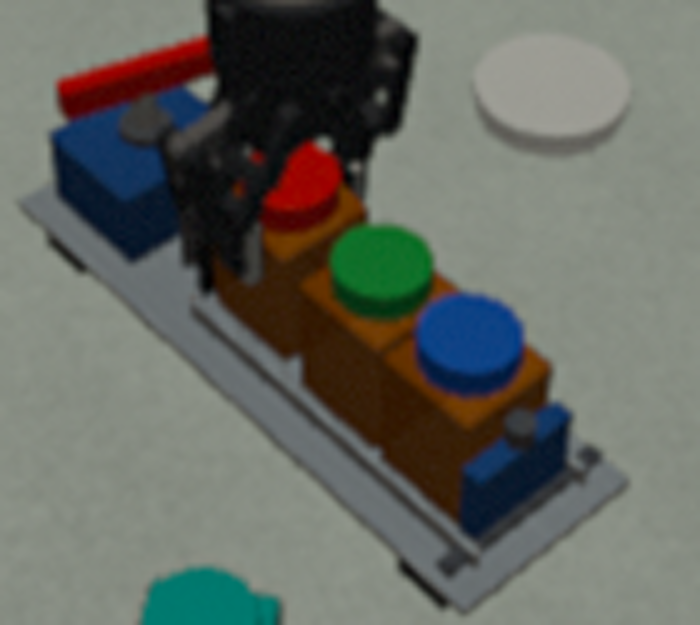

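```bash
python3 -m handwheel '[{"jaw":50,"delta_pos":[0.003,-0.002,0.002],"turn":0},{"jaw":50,"delta_pos":[0.0045,-0.002,0.004],"turn":0},{"jaw":50,"delta_pos":[0.0045,-0.002,0.006],"turn":0},{"jaw":50,"delta_pos":[0.0045,-0.002,0.007],"turn":0},{"jaw":50,"delta_pos":[0.0045,-0.002,0.007],"turn":0},{"jaw":50,"delta_pos":[0.0045,-0.002,0.007],"turn":0}]' 40
python3 - <<'E'
from shelf import *
snap('wrist','w17.png')
o=state();print(sh(o['position']))
E
```

```text
clock: 18.65
position: [0.6209, 0.0638, 0.0713]
ee_rot: [0.681, 0.732, -0.0, -0.0]
ft_force: [-0.0, 0.5, -1.0]
grip_width: 0.651
t 18.7 p [0.6209 0.0638 0.0713] x [-0.072  0.997  0.   ] y [ 0.997  0.072 -0.   ] z [-0.  0. -1.] f [-0.61 -0.31 -2.07] m [0.028 0.015 0.005] g 0.652
q [-0.516  0.488  0.439  1.658 -0.232  1.048  0.067]
[[-0.0009 -0.0504]]
```

View pics/w17.png

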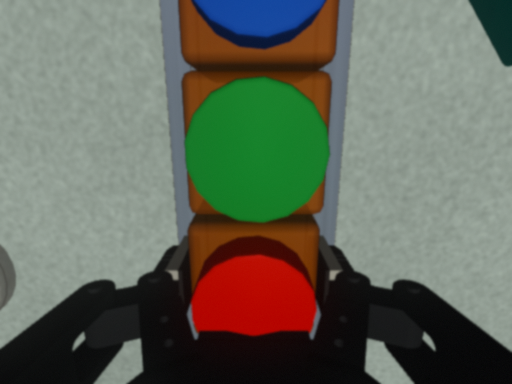

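```bash
python3 -m handwheel '[{"jaw":50,"delta_pos":[0.0005,0.0015,0.001],"turn":0},{"jaw":50,"delta_pos":[0.0005,0.0015,0.002],"turn":0},{"jaw":50,"delta_pos":[0.0005,0.0015,0.0025],"turn":0},{"jaw":50,"delta_pos":[0.0005,0.0015,0.0025],"turn":0}]' 40
python3 - <<'E'
from shelf import *
o=state();print(sh(o['position']))
E
```

```text
clock: 19.03
position: [0.6227, 0.0646, 0.0701]
ee_rot: [0.681, 0.732, 0.0, -0.0]
ft_force: [-5.5, -0.4, 10.3]
grip_width: 0.649
t 19.03 p [0.6227 0.0646 0.0701] x [-0.072  0.997  0.001] y [0.997 0.072 0.001] z [ 0.001  0.001 -1.   ] f [-5.54 -0.35 10.28] m [-0.095  1.264 -0.029] g 0.649
q [-0.515  0.492  0.438  1.654 -0.234  1.047  0.067]
[[ 0.001  -0.0498]]
```

On the deck (10 N down). Releasing and lifting clear.

```bash
python3 -m handwheel '[{"jaw":50,"delta_pos":[0,0,-0.002],"turn":0},{"jaw":85,"delta_pos":[0,0,-0.002],"turn":0},{"jaw":85,"delta_pos":[0,0,-0.002],"turn":0},{"jaw":85,"delta_pos":[0,0,-0.002],"turn":0},{"jaw":85,"delta_pos":[0,0,-0.02],"turn":0},{"jaw":85,"delta_pos":[0,0,-0.06],"turn":0},{"jaw":85,"delta_pos":[0,0,-0.1],"turn":0},{"jaw":85,"delta_pos":[0,0,-0.14],"turn":0},{"jaw":85,"delta_pos":[0,0,-0.15],"turn":0},{"jaw":85,"delta_pos":[0,0,-0.15],"turn":0}]'
python3 - <<'E'
from shelf import *
snap('wrist','w18.png');snap('scene','s18.png');crop('s18.png','s18c.png',190,160,330,285,5)
to([.6299,-.0602,.20],80.6);print(sh([[.6299,-.0602]]))
E
```

```text
clock: 19.87
position: [0.6243, 0.0646, 0.223]
ee_rot: [0.681, 0.732, 0.003, 0.002]
ft_force: [0.2, 0.1, -0.4]
grip_width: 0.996
t 19.97 p [0.6223 0.0646 0.2185] x [-0.072  0.997  0.   ] y [0.997 0.072 0.   ] z [ 0.  0. -1.] f [-0.71  1.02 -0.52] m [ 0.025 -0.012  0.017] g 0.995
q [-0.547  0.358  0.48   1.502 -0.168  1.322  0.02 ]
shift [-0.1251 -0.0015  0.0185] turn(pi) -0.4248 deg -76.46
[[-0.0008 -0.1748]]
```

View pics/w18.png

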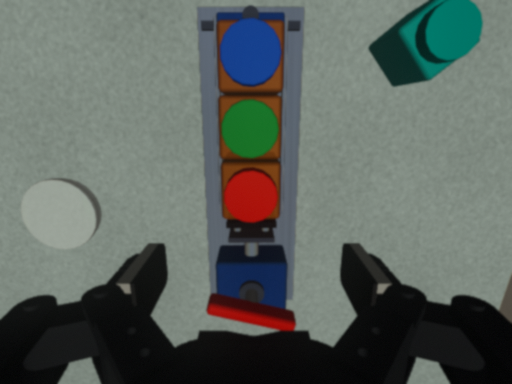

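View pics/s18c.png

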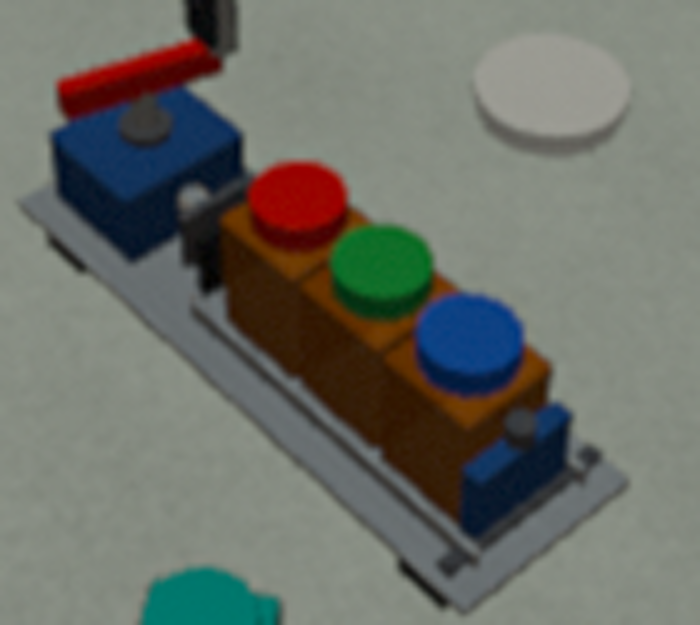

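All three jars stand upright in a row: blue (250,52), green (250,128), red (250,195). Next is the T-handle.

```bash
python3 - <<'E'
from shelf import *
c=load('w18');print(sh(pix2plane(c,[[250.5,52],[250,128],[250.5,195]],.119)))
E
python3 -m handwheel '[{"jaw":45,"delta_pos":[-0.02,0,0],"turn":-0.04},{"jaw":45,"delta_pos":[-0.04,0,0],"turn":-0.08},{"jaw":45,"delta_pos":[-0.06,0,0],"turn":-0.12},{"jaw":45,"delta_pos":[-0.08,0,0],"turn":-0.16},{"jaw":45,"delta_pos":[-0.1,0,0],"turn":-0.2},{"jaw":45,"delta_pos":[-0.12,0,0],"turn":-0.24},{"jaw":45,"delta_pos":[-0.125,-0.001,0],"turn":-0.28},{"jaw":45,"delta_pos":[-0.125,-0.001,0],"turn":-0.32},{"jaw":45,"delta_pos":[-0.125,-0.001,0],"turn":-0.36},{"jaw":45,"delta_pos":[-0.125,-0.001,0],"turn":-0.4}]'
python3 -m handwheel '[{"jaw":45,"delta_pos":[0,0,0],"turn":-0.025},{"jaw":45,"delta_pos":[0,0,0],"turn":-0.025},{"jaw":45,"delta_pos":[0,0,0],"turn":-0.025}]'
python3 - <<'E'
from shelf import *
snap('wrist','w19.png')
to([.6299,-.0602,.093],80.6)
E
```

```text
[[ 0.001   0.0631]
 [ 0.0003  0.0065]
 [ 0.0005 -0.0502]]
clock: 20.8
position: [0.6295, -0.0603, 0.2165]
ee_rot: [0.121, 0.993, -0.0, -0.002]
ft_force: [-0.4, 0.5, 0.2]
grip_width: 0.531
clock: 21.05
position: [0.6297, -0.0602, 0.2172]
ee_rot: [0.086, 0.996, -0.0, -0.001]
ft_force: [0.2, -0.4, 0.4]
grip_width: 0.529
t 21.1 p [ 0.6298 -0.0602  0.2175] x [-0.985  0.172  0.002] y [ 0.172  0.985 -0.   ] z [-0.002  0.    -1.   ] f [-0.21 -0.    0.93] m [-0.022  0.002  0.03 ] g 0.527
q [-0.225  0.362  0.323  1.474 -0.116  1.326  1.505]
shift [-0.0003  0.      0.1245] turn(pi) -0.0029 deg -0.53
```

View pics/w19.png

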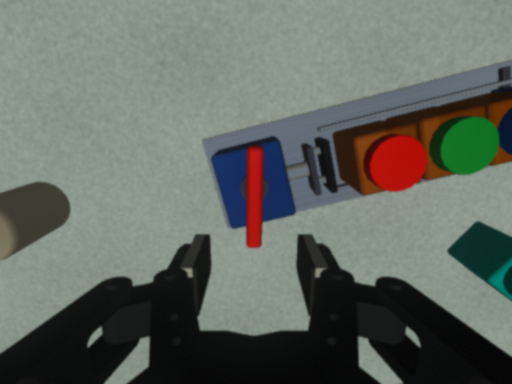

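The bar is aligned with the tool's x axis, at u of about 255 from row 147 to 247. I'll descend and grip.

```bash
python3 -m handwheel '[{"jaw":45,"delta_pos":[0,0,0.035],"turn":-0.002},{"jaw":45,"delta_pos":[0,0,0.07],"turn":-0.002},{"jaw":45,"delta_pos":[0,0,0.1],"turn":-0.002},{"jaw":45,"delta_pos":[0,0,0.122],"turn":-0.002},{"jaw":45,"delta_pos":[0,0,0.122],"turn":-0.002},{"jaw":10,"delta_pos":[0,0,0.122],"turn":-0.002},{"jaw":10,"delta_pos":[0,0,0.122],"turn":-0.002},{"jaw":10,"delta_pos":[0,0,0.122],"turn":-0.002},{"jaw":10,"delta_pos":[0,0,0.122],"turn":-0.002},{"jaw":10,"delta_pos":[0,0,0.122],"turn":-0.002}]' 80
python3 - <<'E'
from shelf import *
snap('scene','s20.png');crop('s20.png','s20c.png',170,110,330,270,4)
o=state();print(sh(o['position']))
E
```

```text
clock: 21.93
position: [0.6316, -0.0599, 0.099]
ee_rot: [0.082, 0.997, 0.0, 0.002]
ft_force: [-0.6, 1.9, 6.1]
grip_width: 0.141
t 21.98 p [ 0.6316 -0.06    0.099 ] x [-0.987  0.164 -0.003] y [0.164 0.987 0.001] z [ 0.003  0.001 -1.   ] f [-0.46  2.01  7.1 ] m [ 0.272  0.269 -0.347] g 0.146
q [-0.209  0.458  0.301  1.605 -0.149  1.098  1.537]
[[ 0.0009 -0.1746]]
```

View pics/s20c.png

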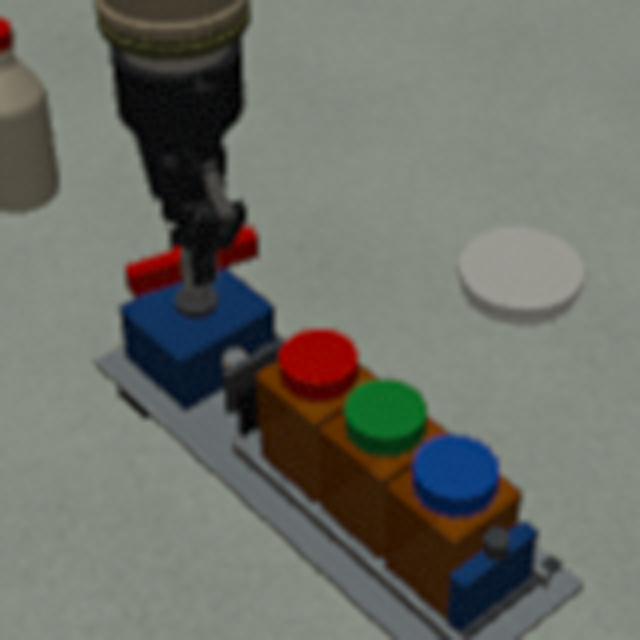

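Gripped well. I'll turn clockwise through the free stretch, estimated at 1.9-2.0 rad to tight.

```bash
python3 -m handwheel '[{"jaw":10,"delta_pos":[0,0,0],"turn":0.025},{"jaw":10,"delta_pos":[0,0,0],"turn":0.05},{"jaw":10,"delta_pos":[0,0,0],"turn":0.075},{"jaw":10,"delta_pos":[0,0,0],"turn":0.1},{"jaw":10,"delta_pos":[0,0,0],"turn":0.125},{"jaw":10,"delta_pos":[0,0,0],"turn":0.15},{"jaw":10,"delta_pos":[0,0,0],"turn":0.175},{"jaw":10,"delta_pos":[0,0,0],"turn":0.2},{"jaw":10,"delta_pos":[0,0,0],"turn":0.225},{"jaw":10,"delta_pos":[0,0,0],"turn":0.225}]' 80
cat > tee.py <<'E'
from shelf import *
o=state();r=R.from_quat(o['ee_rot']).as_matrix();a=np.degrees(np.arctan2(r[1,1],r[0,1]))
print('turned from start rad',round(np.radians(80.57-a),3),'p shelf',sh(o['position']),'Mz',round(o['torque'][2],3))
E
python3 tee.py
```

```text
clock: 22.82
position: [0.6316, -0.0598, 0.099]
ee_rot: [0.424, 0.906, 0.001, 0.001]
ft_force: [-0.3, 1.1, 7.4]
grip_width: 0.147
t 22.82 p [ 0.6316 -0.0598  0.099 ] x [-0.641  0.768 -0.002] y [0.767 0.641 0.003] z [ 0.003  0.001 -1.   ] f [-0.31  1.1   7.42] m [ 0.205  0.279 -0.029] g 0.147
q [-0.312  0.474  0.437  1.61  -0.219  1.102  0.877]
turned from start rad 0.71 p shelf [[ 0.001  -0.1745]] Mz -0.029
```

```bash
python3 -m handwheel '[{"jaw":10,"delta_pos":[0,0,0],"turn":0.025},{"jaw":10,"delta_pos":[0,0,0],"turn":0.05},{"jaw":10,"delta_pos":[0,0,0],"turn":0.075},{"jaw":10,"delta_pos":[0,0,0],"turn":0.1},{"jaw":10,"delta_pos":[0,0,0],"turn":0.125},{"jaw":10,"delta_pos":[0,0,0],"turn":0.15},{"jaw":10,"delta_pos":[0,0,0],"turn":0.175},{"jaw":10,"delta_pos":[0,0,0],"turn":0.2},{"jaw":10,"delta_pos":[0,0,0],"turn":0.225},{"jaw":10,"delta_pos":[0,0,0],"turn":0.225}]' 80
python3 tee.py
python3 - <<'E'
from h import *
snap('scene','s21.png');crop('s21.png','s21c.png',190,150,330,275,5)
E
```

```text
clock: 23.65
position: [0.6318, -0.0596, 0.099]
ee_rot: [0.711, 0.703, 0.002, 0.001]
ft_force: [0.4, 2.4, 7.7]
grip_width: 0.148
t 23.65 p [ 0.6318 -0.0596  0.099 ] x [0.011 1.    0.001] y [ 1.    -0.011  0.004] z [ 0.004  0.001 -1.   ] f [0.42 2.39 7.66] m [ 0.249  0.205 -0.072] g 0.148
q [-0.415  0.5    0.577  1.616 -0.297  1.111  0.228]
turned from start rad 1.417 p shelf [[ 0.0012 -0.1743]] Mz -0.072
```

View pics/s21c.png

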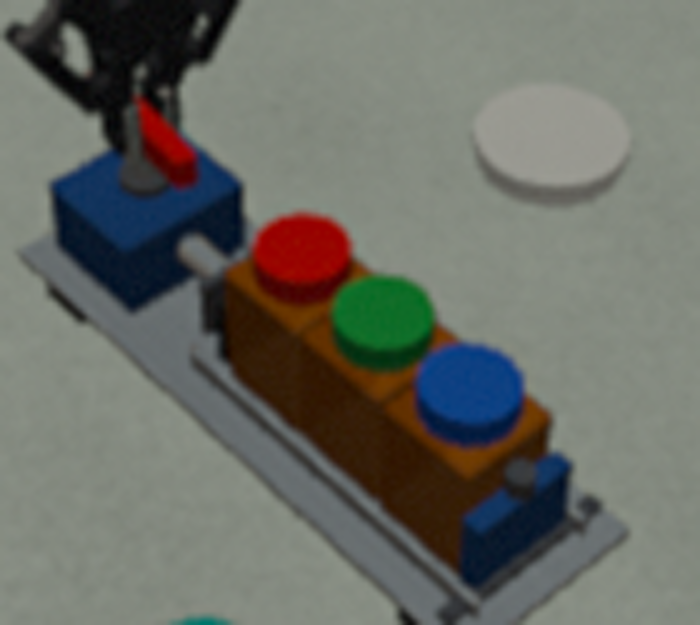

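The handle turns freely and the jaw is close to red. I'll take short steps from here, watching Mz.

```bash
python3 -m handwheel '[{"jaw":10,"delta_pos":[0,0,0],"turn":0.02},{"jaw":10,"delta_pos":[0,0,0],"turn":0.04},{"jaw":10,"delta_pos":[0,0,0],"turn":0.064},{"jaw":10,"delta_pos":[0,0,0],"turn":0.064},{"jaw":10,"delta_pos":[0,0,0],"turn":0.064}]' 80
python3 tee.py
python3 -m handwheel '[{"jaw":10,"delta_pos":[0,0,0],"turn":0.02},{"jaw":10,"delta_pos":[0,0,0],"turn":0.04},{"jaw":10,"delta_pos":[0,0,0],"turn":0.048},{"jaw":10,"delta_pos":[0,0,0],"turn":0.048},{"jaw":10,"delta_pos":[0,0,0],"turn":0.048}]' 80
python3 tee.py
```

```text
clock: 24.12
position: [0.6319, -0.0597, 0.099]
ee_rot: [0.777, 0.63, 0.002, 0.001]
ft_force: [-0.3, 2.6, 7.8]
grip_width: 0.151
t 24.12 p [ 0.6319 -0.0597  0.099 ] x [0.206 0.978 0.002] y [ 0.978 -0.206  0.004] z [ 0.004  0.001 -1.   ] f [-0.3   2.63  7.81] m [ 0.319  0.134 -0.13 ] g 0.151
q [-0.444  0.509  0.618  1.617 -0.321  1.114  0.049]
turned from start rad 1.614 p shelf [[ 0.0013 -0.1744]] Mz -0.13
clock: 24.53
position: [0.6319, -0.0597, 0.099]
ee_rot: [0.822, 0.57, 0.002, 0.001]
ft_force: [-0.2, 2.6, 6.7]
grip_width: 0.15
t 24.53 p [ 0.6319 -0.0597  0.099 ] x [0.35  0.937 0.002] y [ 0.937 -0.35   0.003] z [ 0.004  0.001 -1.   ] f [-0.23  2.6   6.71] m [0.235 0.105 0.26 ] g 0.15
q [-0.465  0.517  0.649  1.618 -0.34   1.117 -0.088]
turned from start rad 1.764 p shelf [[ 0.0013 -0.1744]] Mz 0.26
```

```bash
python3 -m handwheel '[{"jaw":10,"delta_pos":[0,0,0],"turn":0},{"jaw":10,"delta_pos":[0,0,0],"turn":0}]' 80
python3 tee.py
python3 -m handwheel '[{"jaw":10,"delta_pos":[0,0,0],"turn":0.015},{"jaw":10,"delta_pos":[0,0,0],"turn":0.032},{"jaw":10,"delta_pos":[0,0,0],"turn":0.032},{"jaw":10,"delta_pos":[0,0,0],"turn":0.032},{"jaw":10,"delta_pos":[0,0,0],"turn":0.032}]' 80
python3 tee.py
python3 - <<'E'
from h import *
snap('scene','s22.png');crop('s22.png','s22c.png',190,150,330,275,5)
E
```

```text
clock: 24.7
position: [0.6319, -0.0597, 0.099]
ee_rot: [0.822, 0.57, 0.002, 0.001]
ft_force: [0.8, 2.3, 6.9]
grip_width: 0.144
t 24.7 p [ 0.6319 -0.0597  0.099 ] x [0.35  0.937 0.002] y [ 0.937 -0.35   0.003] z [ 0.004  0.001 -1.   ] f [0.81 2.3  6.93] m [0.219 0.092 0.245] g 0.144
q [-0.465  0.517  0.649  1.618 -0.34   1.117 -0.088]
turned from start rad 1.764 p shelf [[ 0.0013 -0.1744]] Mz 0.245
clock: 25.12
position: [0.632, -0.0597, 0.099]
ee_rot: [0.849, 0.528, 0.002, 0.001]
ft_force: [0.8, 1.9, 7.3]
grip_width: 0.151
t 25.12 p [ 0.632  -0.0597  0.099 ] x [0.442 0.897 0.002] y [ 0.897 -0.442  0.003] z [ 0.004  0.001 -1.   ] f [0.81 1.85 7.31] m [0.206 0.073 0.161] g 0.151
q [-0.48   0.523  0.67   1.619 -0.353  1.12  -0.179]
turned from start rad 1.864 p shelf [[ 0.0013 -0.1744]] Mz 0.161
```

View pics/s22c.png

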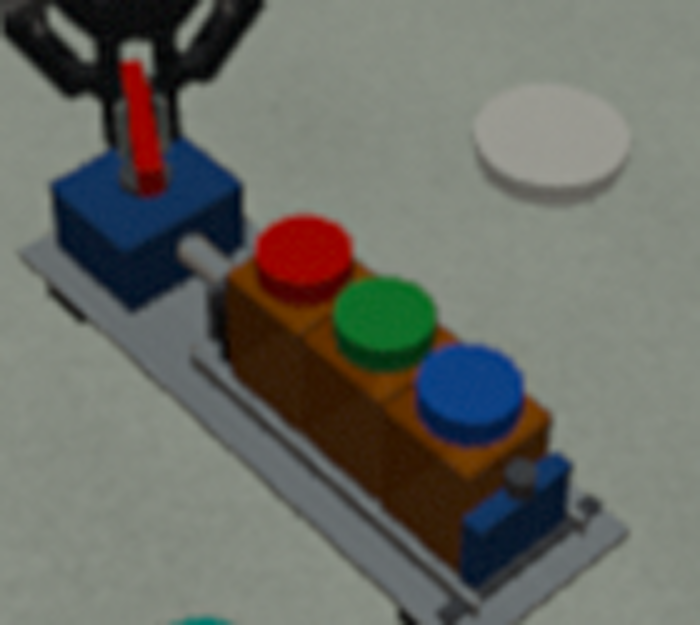

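Red has begun to move with the jaw (lid shifted about 2 px in the crop). I'll continue in 0.1 rad steps.

```bash
python3 -m handwheel '[{"jaw":10,"delta_pos":[0,0,0],"turn":0.015},{"jaw":10,"delta_pos":[0,0,0],"turn":0.032},{"jaw":10,"delta_pos":[0,0,0],"turn":0.032},{"jaw":10,"delta_pos":[0,0,0],"turn":0.032},{"jaw":10,"delta_pos":[0,0,0],"turn":0.032}]' 80
python3 tee.py | tail -1
python3 -m handwheel '[{"jaw":10,"delta_pos":[0,0,0],"turn":0.015},{"jaw":10,"delta_pos":[0,0,0],"turn":0.032},{"jaw":10,"delta_pos":[0,0,0],"turn":0.032},{"jaw":10,"delta_pos":[0,0,0],"turn":0.032},{"jaw":10,"delta_pos":[0,0,0],"turn":0.032}]' 80
python3 tee.py | tail -1
python3 - <<'E'
from h import *
snap('scene','s23.png')
a=cv2.imread('pics/s18.png').astype(int)
for f in ['s21','s22','s23']:
    b=cv2.imread(f'pics/{f}.png').astype(int)
    # lid centroids
    for n,(u0,u1,v0,v1,ch) in dict(red=(235,265,188,215,2),green=(252,282,200,228,1),blue=(268,300,215,243,0)).items():
        p=b[v0:v1,u0:u1];m=p[...,ch]-np.delete(p,ch,2).max(2);w=np.clip(m-25,0,40);v,u=np.mgrid[v0:v1,u0:u1];print(f,n,round((w*u).sum()/w.sum(),2),round((w*v).sum()/w.sum(),2))
E
```

```text
clock: 25.58
position: [0.632, -0.0597, 0.099]
ee_rot: [0.875, 0.485, 0.002, 0.001]
ft_force: [0.8, 1.6, 7.1]
grip_width: 0.149
turned from start rad 1.965 p shelf [[ 0.0014 -0.1744]] Mz 0.306
clock: 26.0
position: [0.632, -0.0597, 0.099]
ee_rot: [0.898, 0.44, 0.002, 0.001]
ft_force: [0.6, 2.0, 6.8]
grip_width: 0.149
turned from start rad 2.065 p shelf [[ 0.0014 -0.1744]] Mz 0.354
s21 red 249.18 202.37
s21 green 266.21 212.59
s21 blue 283.53 227.02
s22 red 249.58 202.59
s22 green 266.5 212.87
s22 blue 283.57 227.04
s23 red 249.56 202.6
s23 green 266.5 212.85
s23 blue 283.58 227.05
```

Between 1.86 and 2.07 rad the jars did not move (under 0.02 px) while Mz rose to 0.35 N m. So the row is tight, about 0.2-0.4 rad past the contact point and inside the snug range. I'll stop turning here, release and retreat.

```bash
python3 -m handwheel '[{"jaw":45,"delta_pos":[0,0,0],"turn":0},{"jaw":45,"delta_pos":[0,0,0],"turn":0},{"jaw":45,"delta_pos":[0,0,0],"turn":0},{"jaw":45,"delta_pos":[0,0,0],"turn":0},{"jaw":45,"delta_pos":[0,0,-0.02],"turn":0},{"jaw":45,"delta_pos":[0,0,-0.05],"turn":0},{"jaw":45,"delta_pos":[0,0,-0.09],"turn":0},{"jaw":45,"delta_pos":[0,0,-0.13],"turn":0},{"jaw":45,"delta_pos":[0,0,-0.15],"turn":0},{"jaw":45,"delta_pos":[0,0,-0.15],"turn":0}]'
python3 - <<'E'
from h import *
snap('wrist','w24.png');snap('scene','s24.png');crop('s24.png','s24c.png',190,150,330,275,5)
state()
E
```

```text
clock: 26.88
position: [0.6322, -0.0611, 0.2523]
ee_rot: [0.898, 0.439, 0.003, 0.002]
ft_force: [0.1, 0.2, -0.5]
grip_width: 0.528
t 26.98 p [ 0.6305 -0.0603  0.2473] x [0.613 0.79  0.001] y [ 0.79  -0.613  0.001] z [ 0.001  0.    -1.   ] f [-0.62  0.67 -0.67] m [-0.03   0.025 -0.028] g 0.529
q [-0.548  0.414  0.777  1.45  -0.291  1.395 -0.423]
```

View pics/w24.png

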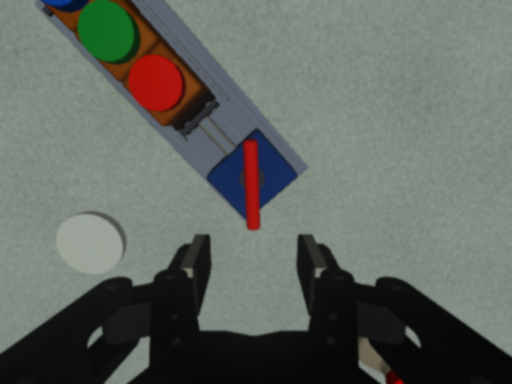

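View pics/s24c.png

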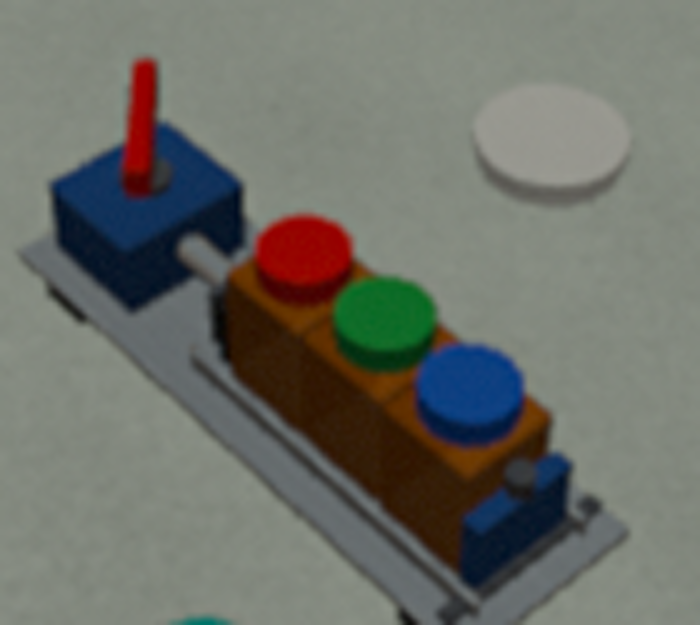

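The row stands well. The bar now sits about 2.5° counter-clockwise of the tool axis, so it lagged slightly in the pads. I'll move aside and measure the bar angle and the jaw-to-slide compression from the top camera.

Run:
```python
from shelf import *
to([.45,-.25,.26],-37.8)
```

```text
t 26.98 p [ 0.6305 -0.0603  0.2473] x [0.613 0.79  0.001] y [ 0.79  -0.613  0.001] z [ 0.001  0.    -1.   ] f [-0.62  0.67 -0.67] m [-0.03   0.025 -0.028] g 0.529
q [-0.548  0.414  0.777  1.45  -0.291  1.395 -0.423]
shift [-0.2605 -0.0262 -0.013 ] turn(pi) -0.0002 deg -0.04
```

```bash
python3 -m handwheel '[{"jaw":45,"delta_pos":[-0.26,-0.026,-0.013],"turn":0},{"jaw":45,"delta_pos":[-0.26,-0.026,-0.013],"turn":0},{"jaw":45,"delta_pos":[-0.26,-0.026,-0.013],"turn":0},{"jaw":45,"delta_pos":[-0.26,-0.026,-0.013],"turn":0},{"jaw":45,"delta_pos":[-0.26,-0.026,-0.013],"turn":0},{"jaw":45,"delta_pos":[-0.26,-0.026,-0.013],"turn":0},{"jaw":45,"delta_pos":[-0.26,-0.026,-0.013],"turn":0},{"jaw":45,"delta_pos":[-0.26,-0.026,-0.013],"turn":0}]'
python3 - <<'E'
from h import *
snap('top','t25.png');crop('t25.png','t25c.png',165,100,315,215,5);crop('t25.png','t25d.png',245,150,310,205,12);crop('top0.png','t0d.png',245,150,310,205,12)
E
```

```text
clock: 27.65
position: [0.4471, -0.2526, 0.2591]
ee_rot: [0.899, 0.437, -0.0, -0.001]
ft_force: [0.1, 0.3, -0.4]
grip_width: 0.525
```

View pics/t25c.png

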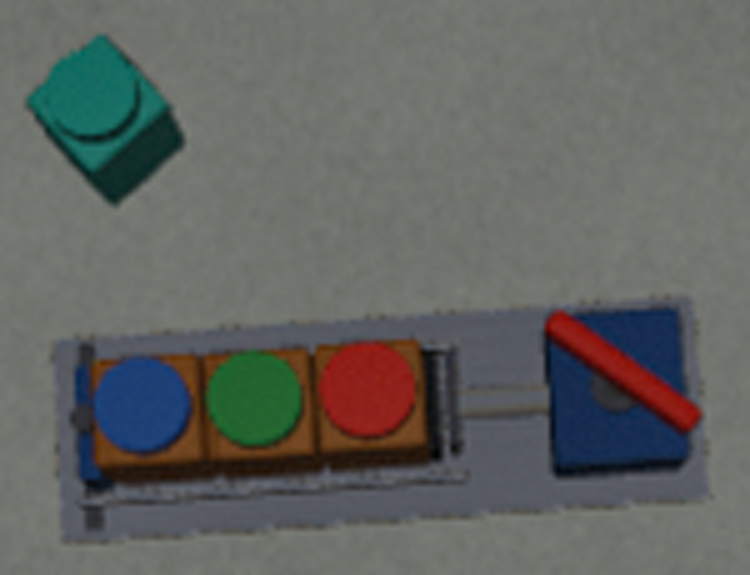

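View pics/t25d.png

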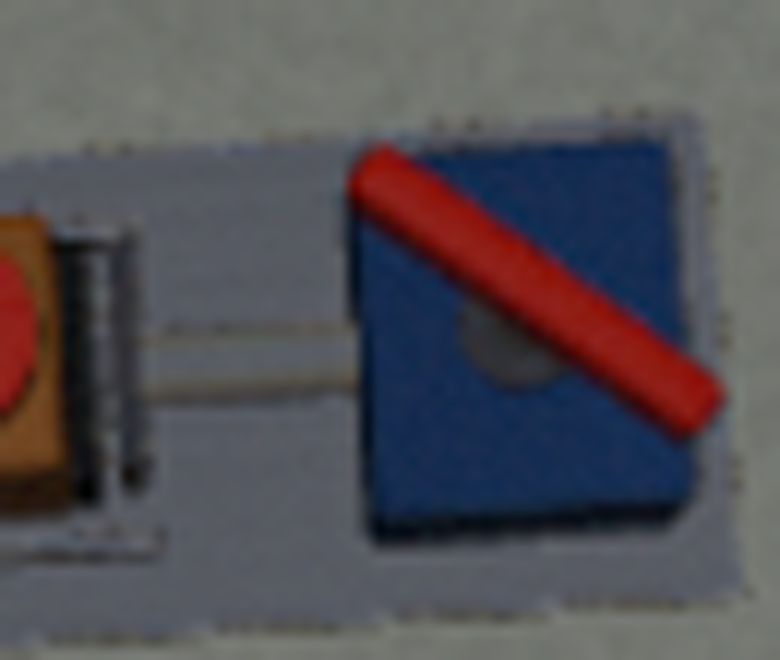

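View pics/t0d.png

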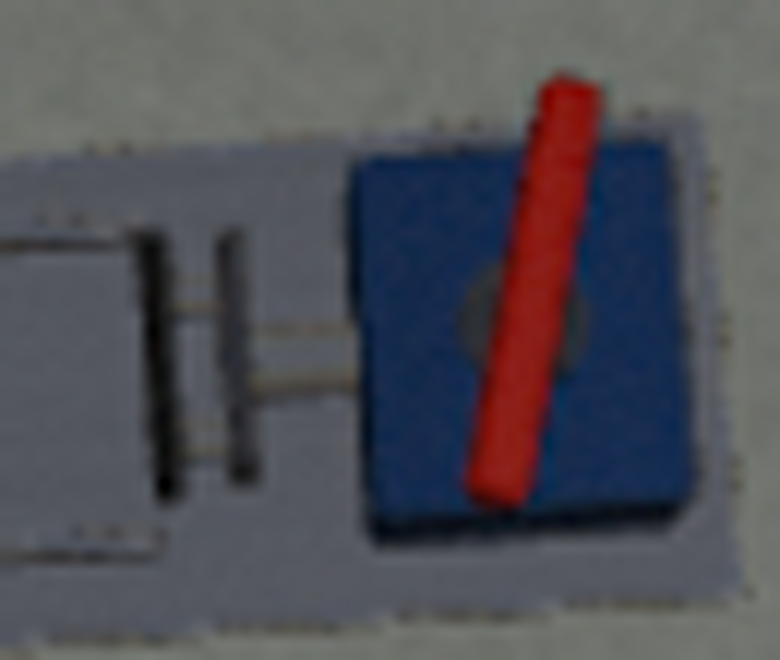

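The top view shows the slide plate closer to the jaw than at the start. I'll measure that compression properly with an intensity profile.

Run:
```python
from shelf import *
c=load('top0')
from scipy.ndimage import map_coordinates
for fn in ['top0','t25']:
    g=cv2.cvtColor(cv2.imread(f'pics/{fn}.png'),cv2.COLOR_BGR2GRAY).astype(float)
    ys=np.arange(-.125,-.060,.001);prof=0;n=0
    for x in np.r_[np.arange(-.009,-.004,.001),np.arange(.004,.010,.001)]:
        P=np.c_[org+x*xd+ys[:,None]*yd,np.full(len(ys),.071)]
        uv=proj(c,P);prof=prof+map_coordinates(g,[uv[:,1],uv[:,0]],order=1);n+=1
    print(fn);print(' '.join(f'{int(round(y*1000))}:{int(p)}' for y,p in zip(ys,prof/n)))
```

```text
top0
-125:82 -124:81 -123:81 -122:81 -121:81 -120:81 -119:81 -118:75 -117:67 -116:58 -115:52 -114:48 -113:47 -112:50 -111:55 -110:64 -109:73 -108:80 -107:83 -106:84 -105:85 -104:84 -103:82 -102:72 -101:58 -100:45 -99:33 -98:23 -97:18 -96:20 -95:32 -94:53 -93:75 -92:84 -91:86 -90:88 -89:88 -88:87 -87:86 -86:86 -85:86 -84:86 -83:87 -82:87 -81:87 -80:87 -79:87 -78:87 -77:86 -76:86 -75:87 -74:87 -73:87 -72:86 -71:86 -70:86 -69:86 -68:86 -67:86 -66:87 -65:87 -64:87 -63:87 -62:87 -61:87
t25
-125:83 -124:83 -123:83 -122:83 -121:83 -120:83 -119:83 -118:83 -117:83 -116:83 -115:83 -114:83 -113:82 -112:82 -111:81 -110:82 -109:83 -108:83 -107:83 -106:83 -105:83 -104:82 -103:82 -102:81 -101:80 -100:81 -99:83 -98:85 -97:85 -96:85 -95:82 -94:76 -93:68 -92:61 -91:55 -90:51 -89:53 -88:57 -87:64 -86:69 -85:69 -84:59 -83:46 -82:35 -81:27 -80:20 -79:19 -78:20 -77:24 -76:36 -75:49 -74:55 -73:59 -72:63 -71:65 -70:65 -69:64 -68:62 -67:59 -66:58 -65:59 -64:60 -63:61 -62:62 -61:63
```

Run:
```python
from shelf import *
c=load('top0');A=[]
for fn in ['top0','t25']:
    b=cv2.imread(f'pics/{fn}.png').astype(float)[140:215,270:310];w=np.clip(b[...,2]-b[...,:2].max(2)-15,0,80)
    v,u=np.mgrid[140:215,270:310];W=w.sum();m=np.array([(w*u).sum()/W,(w*v).sum()/W]);d=np.c_[(u-m[0]).ravel(),(v-m[1]).ravel()];C=(d*w.reshape(-1,1)).T@d/W
    e=np.linalg.eigh(C)[1][:,1];P=pix2plane(c,[m+15*e,m-15*e],.121);q=P[0]-P[1];a=np.degrees(np.arctan2(q[1],q[0]));A.append(a);print(fn,m,a%180)
print('turned rad',np.radians((A[0]-A[1])%180))
# jaw/plate positions per x-offset, parabola fits of dark minima + edges at different assumed z
from scipy.ndimage import map_coordinates
for z in (.051,.071):
  for fn in ['top0','t25']:
    g=cv2.cvtColor(cv2.imread(f'pics/{fn}.png'),cv2.COLOR_BGR2GRAY).astype(float)
    ys=np.arange(-.125,-.060,.0005);out=[]
    for x in (-.02,-.015,-.006,.006,.012,.018):
        P=np.c_[org+x*xd+ys[:,None]*yd,np.full(len(ys),z)];uv=proj(c,P);p=map_coordinates(g,[uv[:,1],uv[:,0]],order=3)
        w=np.clip(72-p,0,None)
        def cen(lo,hi):
            s=(ys>lo)&(ys<hi);return 1e3*(w*ys)[s].sum()/w[s].sum()
        out.append((cen(-.122,-.106),cen(-.103,-.091)) if fn=='top0' else (cen(-.098,-.0855),cen(-.0855,-.0755)))
    print(z,fn,np.round(out,1).tolist(),np.round(np.median(out,0),2))
```

```text
top0 [289.06082203 173.83427899] 169.25014585761264
t25 [289.1089701  173.64710963] 54.10392106521092
turned rad 2.009680743868934
0.051 top0 [[-113.6, -97.9], [-113.9, -97.6], [-115.3, -97.4], [-113.5, -97.1], [-113.3, -98.0], [-113.8, -97.3]] [-113.7   -97.51]
0.051 t25 [[-90.3, -79.6], [-89.8, -79.3], [-91.1, -79.5], [-89.8, -79.5], [-89.8, -79.3], [-90.7, -79.3]] [-90.08 -79.41]
0.071 top0 [[-113.4, -97.6], [-113.2, -97.0], [-113.4, -97.0], [-113.2, -97.2], [-113.4, -97.1], [-113.1, -97.5]] [-113.29  -97.13]
0.071 t25 [[-89.8, -79.7], [-90.3, -79.3], [-89.0, -79.8], [-89.8, -79.3], [-90.3, -79.6], [-90.1, -79.6]] [-89.96 -79.6 ]
```

By bar angle (2.01 rad × 12 mm) the slide went about 24 mm, but the jaw moved only about 17.8 mm. That is 5.6-6.3 mm of spring, or roughly 28-31 N. This is legal, but at the top of snug and above what the torque suggested, so I'll ease back about 0.15 rad.

Run:
```python
from shelf import *
to([.6305,-.0603,.225],-35.9)
```

```text
t 27.7 p [ 0.449  -0.2503  0.259 ] x [0.616 0.788 0.001] y [ 0.788 -0.616 -0.001] z [-0.001  0.001 -1.   ] f [ 0.21  0.71 -0.75] m [ 0.029 -0.053  0.005] g 0.529
q [-0.452  0.067  0.926  1.747 -0.056  1.356 -0.178]
shift [0.2615 0.0261 0.0341] turn(pi) -0.0116 deg -2.09
```

```bash
python3 -m handwheel '[{"jaw":45,"delta_pos":[0.2615,0.026,0.015],"turn":-0.0116},{"jaw":45,"delta_pos":[0.2615,0.026,0.015],"turn":-0.0116},{"jaw":45,"delta_pos":[0.2615,0.026,0.015],"turn":-0.0116},{"jaw":45,"delta_pos":[0.2615,0.026,0.015],"turn":-0.0116},{"jaw":45,"delta_pos":[0.2615,0.026,0.02],"turn":-0.0116},{"jaw":45,"delta_pos":[0.2615,0.026,0.025],"turn":-0.0116},{"jaw":45,"delta_pos":[0.2615,0.026,0.034],"turn":-0.0116},{"jaw":45,"delta_pos":[0.2615,0.026,0.034],"turn":-0.0116},{"jaw":45,"delta_pos":[0.2615,0.026,0.034],"turn":-0.0116},{"jaw":45,"delta_pos":[0.2615,0.026,0.034],"turn":-0.0116}]'
python3 - <<'E'
from shelf import *
snap('wrist','w26.png')
to([.6305,-.0603,.096],-35.9)
E
```

```text
clock: 28.53
position: [0.6308, -0.0592, 0.2251]
ee_rot: [0.89, 0.456, -0.001, -0.0]
ft_force: [-0.2, -0.1, 0.2]
grip_width: 0.528
t 28.58 p [ 0.6308 -0.0599  0.2258] x [ 0.585  0.811 -0.   ] y [ 0.811 -0.585 -0.   ] z [-0. -0. -1.] f [-0.96  0.67 -0.2 ] m [0.005 0.008 0.026] g 0.523
q [-0.549  0.429  0.775  1.479 -0.302  1.357 -0.38 ]
shift [-0.0005  0.      0.1298] turn(pi) 0.0005 deg 0.09
```

View pics/w26.png

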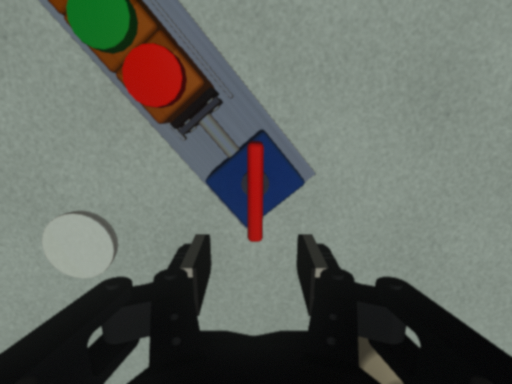

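```bash
python3 -m handwheel '[{"jaw":45,"delta_pos":[0,0,0.035],"turn":0},{"jaw":45,"delta_pos":[0,0,0.07],"turn":0},{"jaw":45,"delta_pos":[0,0,0.1],"turn":0},{"jaw":45,"delta_pos":[0,0,0.128],"turn":0},{"jaw":45,"delta_pos":[0,0,0.128],"turn":0},{"jaw":10,"delta_pos":[0,0,0.128],"turn":0},{"jaw":10,"delta_pos":[0,0,0.128],"turn":0},{"jaw":10,"delta_pos":[0,0,0.128],"turn":0},{"jaw":10,"delta_pos":[0,0,0.128],"turn":0},{"jaw":10,"delta_pos":[0,0,0.128],"turn":0}]' 80
python3 tee.py
python3 -m handwheel '[{"jaw":10,"delta_pos":[0,0,0],"turn":-0.015},{"jaw":10,"delta_pos":[0,0,0],"turn":-0.03},{"jaw":10,"delta_pos":[0,0,0],"turn":-0.045},{"jaw":10,"delta_pos":[0,0,0],"turn":-0.05},{"jaw":10,"delta_pos":[0,0,0],"turn":-0.05},{"jaw":10,"delta_pos":[0,0,0],"turn":-0.05}]' 80
python3 tee.py
```

```text
clock: 29.42
position: [0.6323, -0.0595, 0.1007]
ee_rot: [0.89, 0.456, 0.002, 0.0]
ft_force: [-3.2, -0.3, 5.6]
grip_width: 0.147
t 29.42 p [ 0.6323 -0.0595  0.1007] x [0.585 0.811 0.002] y [ 0.811 -0.585  0.002] z [ 0.003  0.    -1.   ] f [-3.15 -0.28  5.63] m [ 0.     0.737 -0.005] g 0.147
q [-0.513  0.536  0.719  1.618 -0.382  1.13  -0.324]
turned from start rad 2.031 p shelf [[ 0.0016 -0.1743]] Mz -0.005
clock: 29.92
position: [0.6322, -0.0595, 0.1007]
ee_rot: [0.852, 0.524, 0.001, 0.001]
ft_force: [-3.3, 0.1, 7.1]
grip_width: 0.144
t 29.92 p [ 0.6322 -0.0595  0.1007] x [0.45  0.893 0.002] y [ 0.893 -0.45   0.002] z [ 0.003  0.001 -1.   ] f [-3.31  0.05  7.08] m [0.051 0.777 0.123] g 0.144
q [-0.491  0.526  0.685  1.617 -0.361  1.126 -0.182]
turned from start rad 1.873 p shelf [[ 0.0016 -0.1742]] Mz 0.123
```

```bash
python3 -m handwheel '[{"jaw":45,"delta_pos":[0,0,0],"turn":0},{"jaw":45,"delta_pos":[0,0,0],"turn":0},{"jaw":45,"delta_pos":[0,0,0],"turn":0},{"jaw":45,"delta_pos":[0,0,0],"turn":0},{"jaw":45,"delta_pos":[0,0,-0.02],"turn":0},{"jaw":45,"delta_pos":[0,0,-0.05],"turn":0},{"jaw":45,"delta_pos":[0,0,-0.09],"turn":0},{"jaw":45,"delta_pos":[0,0,-0.13],"turn":0},{"jaw":45,"delta_pos":[0,0,-0.15],"turn":0},{"jaw":45,"delta_pos":[0,0,-0.15],"turn":0}]'
python3 - <<'E'
from shelf import *
to([.45,-.25,.26],-26.7)
E
```

```text
clock: 30.75
position: [0.6333, -0.0598, 0.2536]
ee_rot: [0.852, 0.524, 0.004, 0.002]
ft_force: [0.3, -0.7, 0.4]
grip_width: 0.526
t 30.75 p [ 0.6333 -0.0598  0.2536] x [0.45  0.893 0.004] y [ 0.893 -0.45   0.007] z [ 0.008  0.    -1.   ] f [ 0.28 -0.65  0.42] m [-0.045 -0.014  0.039] g 0.526
q [-0.528  0.404  0.747  1.438 -0.276  1.398 -0.243]
shift [-0.2523 -0.078  -0.0079] turn(pi) -0.0004 deg -0.06
```

```bash
python3 -m handwheel '[{"jaw":45,"delta_pos":[-0.25,-0.078,-0.01],"turn":0},{"jaw":45,"delta_pos":[-0.25,-0.078,-0.01],"turn":0},{"jaw":45,"delta_pos":[-0.25,-0.078,-0.01],"turn":0},{"jaw":45,"delta_pos":[-0.25,-0.078,-0.01],"turn":0},{"jaw":45,"delta_pos":[-0.25,-0.078,-0.01],"turn":0},{"jaw":45,"delta_pos":[-0.25,-0.078,-0.01],"turn":0},{"jaw":45,"delta_pos":[-0.25,-0.078,-0.01],"turn":0},{"jaw":45,"delta_pos":[-0.25,-0.078,-0.01],"turn":0},{"jaw":45,"delta_pos":[-0.25,-0.078,-0.01],"turn":0}]'
python3 - <<'E'
from shelf import *
snap('top','t27.png');snap('scene','s27.png');crop('t27.png','t27c.png',165,150,315,215,5)
c=load('top0');A=[]
for fn in ['top0','t25','t27']:
    b=cv2.imread(f'pics/{fn}.png').astype(float)[140:215,270:310];w=np.clip(b[...,2]-b[...,:2].max(2)-15,0,80)
    v,u=np.mgrid[140:215,270:310];W=w.sum();m=np.array([(w*u).sum()/W,(w*v).sum()/W]);d=np.c_[(u-m[0]).ravel(),(v-m[1]).ravel()];C=(d*w.reshape(-1,1)).T@d/W
    e=np.linalg.eigh(C)[1][:,1];P=pix2plane(c,[m+15*e,m-15*e],.121);q=P[0]-P[1];A.append(np.degrees(np.arctan2(q[1],q[0])));print(fn,'turned',round(np.radians((A[0]-A[-1])%180),3))
from scipy.ndimage import map_coordinates
z=.071
for fn in ['t25','t27']:
    g=cv2.cvtColor(cv2.imread(f'pics/{fn}.png'),cv2.COLOR_BGR2GRAY).astype(float);ys=np.arange(-.125,-.060,.0005);prof=0
    for x in (-.02,-.015,-.006,.006,.012,.018):
        P=np.c_[org+x*xd+ys[:,None]*yd,np.full(len(ys),z)];uv=proj(c,P);prof=prof+map_coordinates(g,[uv[:,1],uv[:,0]],order=3)/6
    w=np.clip(72-prof,0,None)
    for lo,hi in ((-.1,-.0858),(-.0858,-.0755)):
        s=(ys>lo)&(ys<hi);print(fn,1e3*(w*ys)[s].sum()/w[s].sum(),round(prof[s].min()))
def L(p): p=np.array(p,float);return (p+.5)/5-.5+[165,150]
state()
E
```

```text
clock: 31.5
position: [0.4488, -0.2474, 0.2578]
ee_rot: [0.852, 0.524, 0.001, -0.0]
ft_force: [0.5, 0.6, -0.4]
grip_width: 0.53
top0 turned 0.0
t25 turned 2.01
t27 turned 1.849
t25 -89.92734770789517 47
t25 -79.50886253180254 17
t27 -91.4426901215796 47
t27 -79.4991504193153 17
t 31.6 p [ 0.4499 -0.246   0.2575] x [0.448 0.894 0.   ] y [ 0.894 -0.448 -0.   ] z [-0.  0. -1.] f [0.24 0.2  1.12] m [ 0.038 -0.046  0.013] g 0.528
q [-0.428  0.061  0.887  1.752 -0.048  1.352  0.004]
```

View pics/t27c.png

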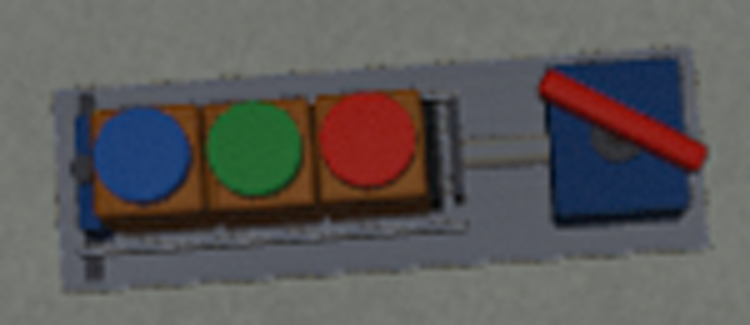

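View pics/s27.png

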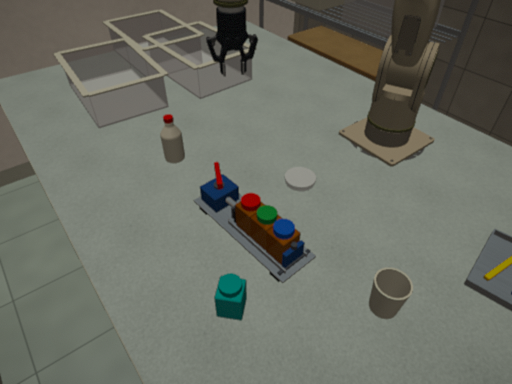

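The slide backed off about 1.5-1.9 mm while the jaw stayed put. Plate-to-jaw spacing went from 16.2 mm at the start to 11.9 mm, so about 4.2 mm of spring, or roughly 21 N. The jars are straight, touching and in order, and the bystanders look untouched. One last numeric check, then I'll hand in.

Run:
```python
from shelf import *
c=load('t27');L=lambda p:(np.array(p,float)+.5)/5-.5+[165,150]
print(sh(pix2plane(c,L([[142,154],[254.5,148],[367,139]]),.119)))
from workcell import hand_in
print(hand_in())
```

```text
[[ 0.0001  0.0626]
 [-0.0008  0.007 ]
 [-0.0001 -0.0486]]
the job is handed in; nothing more can be done
None
```

The three jars stand upright, touching and in order (stop, blue, green, red, clamp), held by the clamp at an estimated 21 N. I handed the job in at about 31.6 s of the 72 s allowed; no verdict was reported.

**What I did:** I pushed blue up to the stop with closed fingers, placed green and then red beside it, and turned the T-handle clockwise in one grip. I then regrasped the handle once to ease it back.

**Last checks:**
- **Positions:** lid centres are within 1 mm of the lane's middle, at 62.6, 7.0 and -48.6 mm along it, so neighbours are about 56 mm apart.
- **Blue at the stop:** the stop face measured about 92 mm, which puts blue's side within about 1.5 mm of it. I also felt blue bear on the stop when I pushed it there.
- **Clamp force:** spring compression in the top view is about 4.2 mm, which gives the 21 N.
- **Surroundings:** the arm is clear of everything, and the beaker, bottle, dish and turquoise look-alike look unmoved by eye.

**What went wrong or disagreed:**
- **Blue tipped:** my first attempt to slide blue, gripping it from above, tipped it forward. I backed off, it settled upright, and I pushed it low from behind instead.
- **Torque and camera disagreed:** at 2.0 rad of handle turn the torque (0.35 N m) suggested about 18 N, but the image showed about 30 N. I trusted the image and eased the handle back 0.16 rad. The jaw stayed put, so the row is still tight.

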